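# Pull the pistons of a bench dosing pump for cleaning

## Robot

A 6-joint arm with a two-finger parallel gripper is mounted at the origin on a cart in front of the work surface, level with it; the furniture and walls round the work are solid. World frame = base frame: x ahead of the robot, y to its left, z up, the work surface at z = 0. Lengths are in m, angles in rad, forces in N, time in s.
With the tool pointing down it reaches from about 0.3 to 0.775 m from the base axis. Payload 14.6 kg.
Tool frame: the origin (TCP) lies at the very end of the fingers, on their centre line; the grasp point (between the pads) lies 19 mm behind it; x points along the fingers, y is the direction in which the jaws open and shut, and the axes are right-handed (so a half turn about x gives the same grasp; the last joint's range is limited). The gripper opens to 94 mm and grips with 3 to 60 N. Pads are 16 mm wide; open, the fingers measure 119 mm over their backs; the gripper's body (75 mm by 177 mm) begins 78 mm behind the grasp point.
Start: joints at [1.174, 0.3, 1.521, -0, 1.321, -0.067], TCP at [0.178, 0.52, 0.205] pointing down, gripper open.
Joint ranges: [-3.03, 3.03], [-0.79, 2.21], [0.23, 2.52], [-1.04, 4.18], [0, 3.07], [-2.55, 2.55]. Speed limits (rad/s): [2.22, 2.22, 2.57, 3.14, 3.14, 3.14].

## Interface

Orientations are given as [roll, pitch, yaw] about the fixed x, y, z axes, in that order (R = Rz(yaw) Ry(pitch) Rx(roll)).
In Python, from station import ctrl, viewer, hand_in gives the robot as it stands. The module is installed in compiled form; this text tells all that it offers.
- The arm moves only by the tool play_rows, never from a script. Its argument "deltas" is a list that holds one entry, the list of rows, each a list of 7 numbers: the shift along the tool's x, y, z in mm, then the turn, a rotation vector about the tool's x, y, z in rad, then the finger opening in mm, from 0 to 94. In form: [[[dx, dy, dz, ax, ay, az, gripper], ...]]. A call has 1 to 10 rows; each row shifts and turns the commanded pose from where the row before left it, along the tool's axes as they then stand; what a row does not reach is not made up. A row lasts 1/10 s, in which the tool goes at most 50 mm and 8.59 degrees, less where a joint would pass 70% of its speed; a pose out of reach is approached as far as the arm can. A call with a gripper value outside its range is refused whole. The fingers move at their own pace and stop on an object; "grip_force" is the grip in N (left out, the last holds). Time passes only in rows, so rows that do not move let the fingers close. It gives the time, the measured TCP pose, the force and the opening at its end, in the units of the state.
- ctrl.get_obs(): the state, without advancing time (a new reading comes with each control period).
- viewer.camera(name): name is "scene" or "top" or "wrist"; returns a dict with "img" (420x560x3 uint8, red, green, blue), "fx", "fy", "cx", "cy" (pixels), "rvec" (rotation vector, rad) and "tvec" (3), from world to camera coordinates, as OpenCV has them. Camera axes: x right, y down, z forward; pixel columns grow to the right and rows downward; lengths in m; the calibration is good to about 2 mm. A picture is of the moment at which its call begins. There is no depth.
- hand_in(): hands the job in, once; it reports no verdict.
The state is a dict: "time_s": time; "qpos": joint angles; "joint_vel": joint speeds; "tau": joint torques, N m; "ee_pos": TCP position; "eef_rot": TCP orientation; "force": force on the tool from outside, world axes, zero at the start; "moment": the same for the moment, N m; "grip_width": finger opening in m.
Only numpy, scipy, OpenCV 4.12 (cv2) and the standard library are available. Lean on these libraries where they do the work, as an engineer would, in place of code of your own. Each camera call takes 0.05 s, during which the arm holds its last target.

## Task

The dosing pump's pistons are due for cleaning. First slide the drive-lock bolt fully home into its keeper so the drive cannot move; then seat the T-handled hex key fully in the cam socket and turn it anticlockwise to its stop, which slides the retaining comb clear of the piston collars. Draw every piston straight up out of its sleeve without forcing it, hang each one upright by its collar in a slot of the hanging rack, put the key back upright in its holder on the pump, and leave the bolt home, the comb released and the bottle, dish and jar where they are.

Things in the scene. Friction and masses are not known exactly. Their poses are not given: they have to be found in the camera images.
- pump_holder (a point): Floor centre of the key holder: a blue square well on the pump's deck, 20 mm wide inside, 38 mm deep, open at the top (rim 78 mm above the bench). Axes as the pump's. From here, in mm along those axes, the cam socket lies at x 98, y 4, the sleeves at x 98, y 60, 108, 156, 204, and the bolt knob at x 0, y 104 (drawn) to 138 (home).
- lock_bolt (a joint): The drive-lock bolt, a 10 mm round steel barrel bolt sliding along the pump's y axis in two straps on the front of the deck: 0 drawn back, 0.034 m fully home in its keeper (the brass-ringed hole in the dark steel drive arm, towards the pump's +y). It stays where it is left; it takes about 2 N to slide.
- lock_bolt_knob (a point): Centre of the bolt's upright black knob (15 mm across, 22 mm high, on a thin post), 82 mm above the bench; it travels 34 mm towards the pump's +y with the bolt. The straps and the drive arm beside it are 60 mm high above the bench.
- cam (a joint): Angle of the brass eccentric cam that drives the aluminium retaining comb: about 0 to 0.15 locked (a finger of the comb lies over the collar of every piston), turning anticlockwise seen from above, to the stop at 1.45 rad; from 1.15 rad on it counts as released, the comb well clear of all collars. Stays where it is left; turning it takes about 0.1 N m.
- cam_socket (a point): Centre of the floor of the hexagonal socket in the dark round screw head (24 mm across) on top of the cam; it turns with the cam. The socket is 14.8 mm across flats and 14 mm deep, open upward (its rim is 130 mm above the bench); its flats are square to this point's x axis and to the directions at every 60 degrees from it.
- key_handle (a point): Centre of the grip of the T-handled hex key: a red cross-bar 96 mm long (along this point's y), 18 mm wide (x), 18 mm high (z). It stands upright in the holder at first. The steel shank hangs from its middle, a 14 mm hexagon whose flats are square to this point's x axis and every 60 degrees from it; 0.18 kg.
- key_tip (a point): Bottom end of the key's shank, 109 mm below the centre of the grip; the last 4 mm are tapered.
- pump: White four-cylinder bench dosing pump, 275 mm wide, 190 mm deep, fixed to the bench, with all that is on it. Origin at bench level under its middle; x to its rear, y along the row of sleeves, z up. Deck 40 mm, steel block 100 mm, aluminium comb on the block 117 mm above the bench. The sleeves are 17 mm in bore and 60 mm deep, open at the top, 48 mm apart.
- reagent: Loose white bottle with a green cap, 42 x 42 x 99 mm, a bystander; origin at its foot.
- dish: Loose closed petri dish, 61 x 61 x 14 mm, a bystander; origin at its foot.
- jar: Loose low white jar, 71 x 71 x 28 mm, a bystander; origin at its foot.
- piston_0_head (a point): Centre of the knurled blue head (22 mm across, 30 mm high) of a pump piston, 0.14 kg; z runs up along it. Below: a 13 mm stem, a steel collar 26 mm across and 6 mm thick (underside 45 mm below this point), a white 16 mm shaft ending 103 mm below this point. It stands in a sleeve at first, collar on the block. Three or all four are present.
- rack_slot0 (a point): Hanging place in a slot of the loose steel rack (1.1 kg, 196 x 100 mm), level with its top plate, 80 mm above the bench. Rack axes: y along its four slots, 44 mm apart; -x to their open front. A slot is 20 mm wide, reaches 13 mm behind and 33 mm in front of here, open above and below; 3 mm lips at the front. A hung piston's head centre is 45 mm above.
- piston_1_head (a point): The same on another piston, if present.
- rack_slot1 (a point): The same for another slot of the rack.
- piston_2_head (a point): The same on another piston, if present.
- rack_slot2 (a point): The same for another slot of the rack.
- piston_3_head (a point): The same on another piston, if present.
- rack_slot3 (a point): The same for another slot of the rack.

How it is judged:
By the outcome, as a careful person would: the job done as asked, in the order asked, and still so for the second after the job is handed in, with the robot touching nothing.
Of piston_0, piston_1, piston_2, piston_3 only 3 to 4 are there at a start; the rules pass over those that are not, and their reading is None.
At some moment in a run one of rack may be knocked a few centimetres aside while the robot is not near it.
It also fails if it takes over 208 s, if anything falls off the work surface, if the arm or the gripper's body presses on something with over 40 N, if the wrist force passes 120 N, or if a joint passes its speed limit or range.

## Working session

There is one attempt and no reset: what is moved stays moved. The work goes in short steps, Python scripts to look and compute and a tool call to move; the robot and the scene stay as the last step left them, time stands still between calls to the robot, and variables do not carry over. Pictures are saved under pics/ and viewed, and the job is handed in when it is done.

Besides the shell and the picture viewer there is one more tool, called by a JSON object that holds its "op" and its "data". play_rows: Moves the arm, as the interface text tells. Its arguments: {"type":"object","properties":{"deltas":{"type":"array","items":{"type":"array","items":{"type":"array","items":{"type":"number"}}}},"grip_force":{"type":"number"}},"required":["deltas"]}

```bash
mkdir -p pics; ls
cat > h.py <<'E'
import numpy as np, cv2
from station import ctrl, viewer
def shot(name,fn):
    c=viewer.camera(name); cv2.imwrite('pics/'+fn,c['img'][:,:,::-1]); np.savez('pics/'+fn+'.npz',**c); return c
def ray(c,u,v):
    R=cv2.Rodrigues(np.array(c['rvec'],float))[0]; t=np.array(c['tvec'],float).reshape(3)
    d=R.T@np.array([(u-c['cx'])/c['fx'],(v-c['cy'])/c['fy'],1.]); return -R.T@t,d/np.linalg.norm(d)
def onz(c,u,v,z):
    o,d=ray(c,u,v); return o+d*(z-o[2])/d[2]
def proj(c,P):
    K=np.array([[c['fx'],0,c['cx']],[0,c['fy'],c['cy']],[0,0,1.]])
    return cv2.projectPoints(np.array(P,float).reshape(-1,3),np.array(c['rvec'],float),np.array(c['tvec'],float),K,None)[0].reshape(-1,2)
def load(fn):
    d=np.load('pics/'+fn+'.npz'); return {k:d[k] if d[k].ndim else d[k].item() for k in d.files}
E
python3 - <<'E'
from h import *
for n in ['scene','top','wrist']:
    c=shot(n,n+'0.png'); print(n,c['fx'],c['fy'],c['cx'],c['cy'],ray(c,280,210))
o=ctrl.get_obs();print(o)
E
```

```text
pics
scene 490.8330654951527 490.8330654951527 276.16480926426686 207.60629940507454 (array([-0.73397894, -0.04376214,  1.06290953]), array([ 0.77958934,  0.03617054, -0.62524568]))
top 459.10358042625205 459.10358042625205 282.4451106540198 215.83739477743853 (array([0.36694562, 0.02389288, 1.41423254]), array([ 0.07667878,  0.00552258, -0.99704055]))
wrist 335.63901837652884 335.63901837652884 277.495943351481 212.475524433251 (array([0.11639756, 0.54165232, 0.38392852]), array([ 0.21156955, -0.06529683, -0.97517929]))
{'time_s': 0.15, 'qpos': array([ 1.17438881e+00,  3.00302947e-01,  1.52143106e+00, -7.93280106e-07,
        1.32069682e+00, -6.66232648e-02]), 'joint_vel': array([ 0.00194327, -0.00211631, -0.00034425,  0.00057568,  0.00032968,
        0.0003408 ]), 'tau': array([-1.04885105e-04, -5.31963122e+01, -3.52822924e+01,  7.08243437e-02,
        2.36090657e-02, -8.89267062e-05]), 'ee_pos': array([0.17805043, 0.52017488, 0.20504203]), 'eef_rot': array([-1.6365028 ,  1.56995815, -1.96628685]), 'force': array([-1.79016334e-01,  3.11980593e-04, -9.42357204e-01]), 'moment': array([-0.01324178, -0.00105938, -0.04598103]), 'grip_width': 0.0941235329367038}
```

View pics/top0.png

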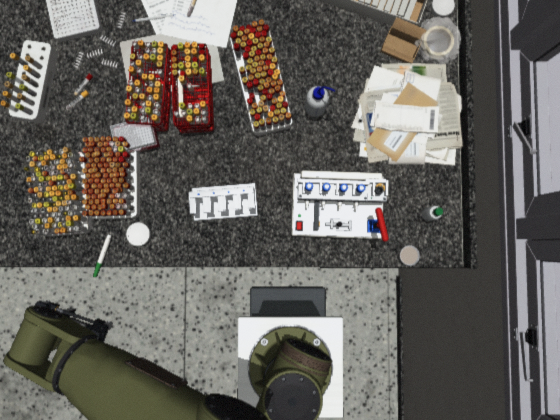

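View pics/scene0.png

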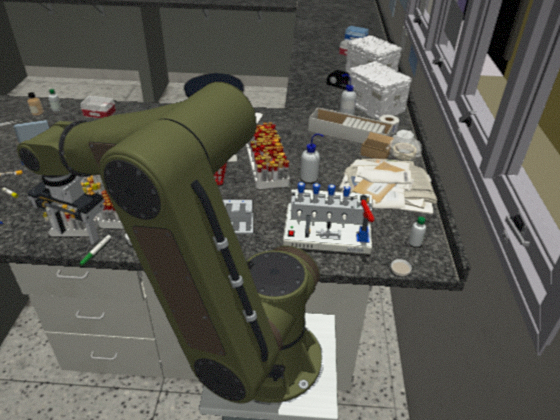

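View pics/wrist0.png

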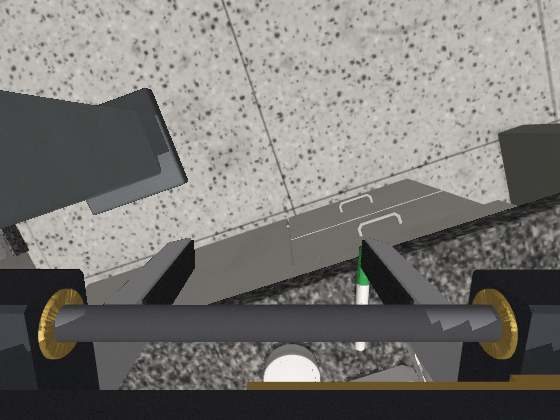

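Run:
```python
from h import *
for n,b,k in [('top0.png',(165,290,180,460),5),('scene0.png',(170,260,270,440),5)]:
    im=cv2.imread('pics/'+n)[b[0]:b[1],b[2]:b[3]]
    s=min(800/im.shape[1],600/im.shape[0]);print(s)
    cv2.imwrite('pics/z_'+n,cv2.resize(im,None,fx=s,fy=s,interpolation=cv2.INTER_CUBIC))
```

```text
2.857142857142857
4.705882352941177
```

View pics/z_top0.png

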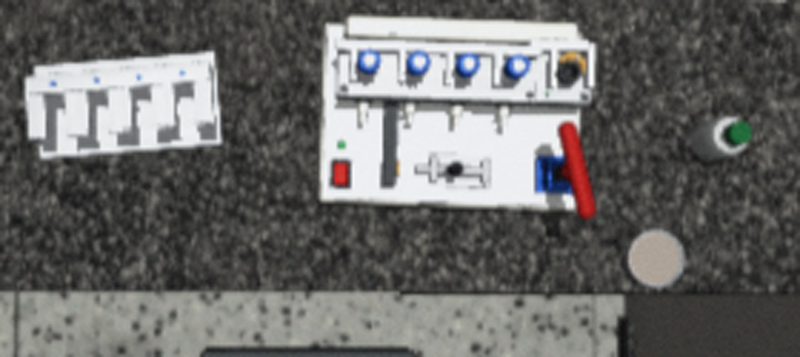

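View pics/z_scene0.png

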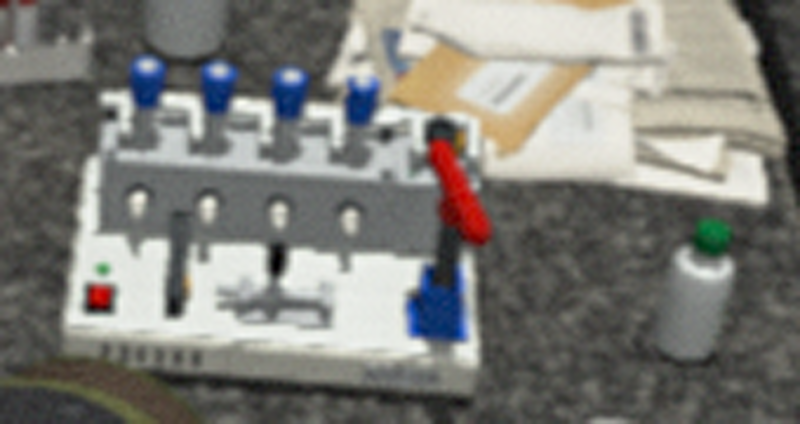

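Run:
```python
from h import *
c=load('top0.png'); s=2.857
f=lambda x,y,z:np.round(onz(c,180+(x+.5)/s-.5,165+(y+.5)/s-.5,z),4)
for n,x,y,z in [('p3',368,60,.15),('p2',417,60,.15),('p1',467,63,.15),('p0',516,66,.15),('cam',570,68,.13),('knob',455,170,.085),('keyA',568,128,.17),('keyB',587,212,.17),('bluewell',553,175,.078),
 ('pumpFL',322,202,.04),('pumpFR',580,210,.04),('rackFL',42,158,.08),('rackFR',221,143,.08),('rackBR',214,52,.08),('rackBL',27,78,.08),('bottle',738,133,.099),('dish',656,258,.014)]: print(n,f(x,y,z))
hsv=cv2.cvtColor(c['img'],cv2.COLOR_RGB2HSV)
m=cv2.inRange(hsv,(100,100,60),(130,255,255)); 
n,l,st,ce=cv2.connectedComponentsWithStats(m)
for i in range(1,n):
    if st[i,4]>8: print(st[i],ce[i],onz(c,*ce[i],.155).round(4))
o=ctrl.get_obs(); from scipy.spatial.transform import Rotation as R
print(R.from_euler('xyz',o['eef_rot']).as_matrix().round(3))
c=load('wrist0.png');print(ray(c,0,0),R.from_rotvec(np.array(c['rvec']).ravel()).as_matrix().T.round(3))
```

```text
p3 [ 0.5319 -0.0479  0.15  ]
p2 [ 0.532  -0.0954  0.15  ]
p1 [ 0.5291 -0.1439  0.15  ]
p0 [ 0.5263 -0.1914  0.15  ]
cam [ 0.5269 -0.248   0.13  ]
knob [ 0.4282 -0.1396  0.085 ]
keyA [ 0.4645 -0.2369  0.17  ]
keyB [ 0.3847 -0.254   0.17  ]
bluewell [ 0.4236 -0.2403  0.078 ]
pumpFL [ 0.3966 -0.0057  0.04  ]
pumpFR [ 0.3886 -0.2757  0.04  ]
rackFL [0.4401 0.2804 0.08  ]
rackFR [0.4556 0.0982 0.08  ]
rackBR [0.549  0.1058 0.08  ]
rackBL [0.522  0.2969 0.08  ]
bottle [ 0.4653 -0.4226  0.099 ]
dish [ 0.3381 -0.3616  0.014 ]
[313  86  22  12 130] [320.59230769  91.04615385] [ 0.7977 -0.082   0.155 ]
[369 114   3   6  12] [369.66666667 116.08333333] [ 0.7267 -0.2186  0.155 ]
[305 183   8   8  35] [308.45714286 186.71428571] [ 0.5284 -0.0475  0.155 ]
[323 183   7   8  31] [325.5483871  186.93548387] [ 0.5278 -0.0947  0.155 ]
[340 184   8   8  37] [343.02702703 187.43243243] [ 0.5265 -0.1429  0.155 ]
[357 185   8   8  35] [360.08571429 188.37142857] [ 0.524 -0.19   0.155]
[368 220  12  13 100] [372.34 226.47] [ 0.4188 -0.2226  0.155 ]
[[-0.     0.324  0.946]
 [-0.001  0.946 -0.324]
 [-1.    -0.001 -0.   ]]
(array([0.11639756, 0.54165232, 0.38392852]), array([-0.4396472 , -0.45555655, -0.77406625])) [[ 0.324  0.921  0.216]
 [ 0.946 -0.315 -0.075]
 [-0.001  0.229 -0.974]]
```

{"op": "play_rows", "data": {"deltas": [[[-33, 0, 0, -0.1, 0, 0, 94], [-33, 0, 0, -0.1, 0, 0, 94], [-33, 0, 0, -0.1, 0, 0, 94], [0, -39, 13, 0, 0, 0, 94], [0, -39, 13, 0, 0, 0, 94], [0, -39, 13, 0, 0, 0, 94], [0, -39, 13, 0, 0, 0, 94], [0, -39, 13, 0, 0, 0, 94], [0, -39, 13, 0, 0, 0, 94], [0, -39, 13, 0, 0, 0, 94]]]}}

```text
time_s: 1.15
ee_pos: [0.2609, 0.2432, 0.3043]
eef_rot: [0.021, 1.571, -0.009]
force: [1.0, -0.1, 0.5]
grip_width: 0.0939
```

{"op": "play_rows", "data": {"deltas": [[[0, -38, 13, 0, 0, 0, 60], [0, -38, 13, 0, 0, 0, 60], [0, -38, 13, 0, 0, 0, 60], [0, -38, 13, 0, 0, 0, 60], [0, -38, 13, 0, 0, 0, 60], [0, -38, 13, 0, 0, 0, 60], [0, -38, 13, 0, 0, 0, 60], [0, -38, 13, 0, 0, 0, 60], [0, -38, 13, 0, 0, 0, 60], [0, -30, 10, 0, 0, 0, 60]]]}}

```text
time_s: 2.15
ee_pos: [0.3769, -0.1329, 0.3043]
eef_rot: [-3.122, 1.571, 3.131]
force: [0.2, 1.0, -0.3]
grip_width: 0.0603
```

```bash
cat >> h.py <<'E'
from scipy.spatial.transform import Rotation as R
def st():
    o=ctrl.get_obs(); M=R.from_euler('xyz',o['eef_rot']).as_matrix()
    print('t',round(o['time_s'],2),'tcp',o['ee_pos'].round(4),'tool y ang',round(float(np.degrees(np.arctan2(M[1,1],M[0,1]))),2),'tilt',M[:,0].round(3),'F',o['force'].round(1),'M',o['moment'].round(2),'w',round(o['grip_width'],4),'q',np.round(o['qpos'],2)); return o,M
def delta(target):
    o,M=st(); print('tool delta mm',(M.T@(np.array(target)-o['ee_pos'])*1000).round(1))
E
python3 - <<'E'
from h import *
st(); shot('wrist','w1.png')
E
```

```text
t 2.15 tcp [ 0.3769 -0.1329  0.3043] tool y ang 88.23 tilt [-0.  0. -1.] F [ 0.2  1.  -0.3] M [ 0.08  0.03 -0.02] w 0.0603 q [-0.43 -0.11  1.74 -0.    1.51 -1.97]
```

View pics/w1.png

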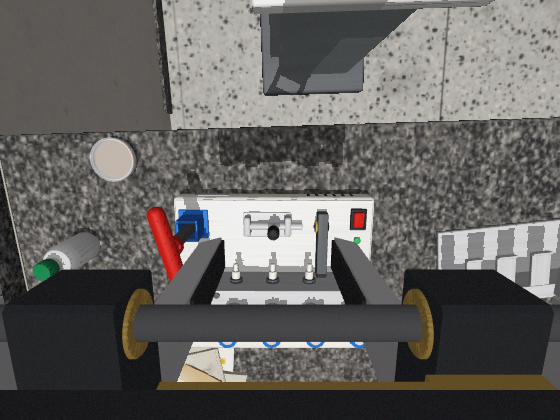

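{"op": "play_rows", "data": {"deltas": [[[0, -4, 40, 0, 0, 0, 40], [0, -4, 40, 0, 0, 0, 40], [0, -4, 40, 0, 0, 0, 40], [0, 0, 40, 0, 0, 0, 40], [0, 0, 0, 0, 0, 0, 40]]]}}

```text
time_s: 2.7
ee_pos: [0.5389, -0.1474, 0.3017]
eef_rot: [2.789, 1.567, 2.76]
force: [-1.2, -0.1, -0.3]
grip_width: 0.0397
```

Run:
```python
from h import *
st(); shot('wrist','w2.png')
```

```text
t 2.7 tcp [ 0.5389 -0.1474  0.3017] tool y ang 88.34 tilt [-0.004  0.001 -1.   ] F [-1.2 -0.1 -0.3] M [ 0.04  0.03 -0.01] w 0.0397 q [-0.33  0.27  1.34  0.    1.54 -1.87]
```

View pics/w2.png

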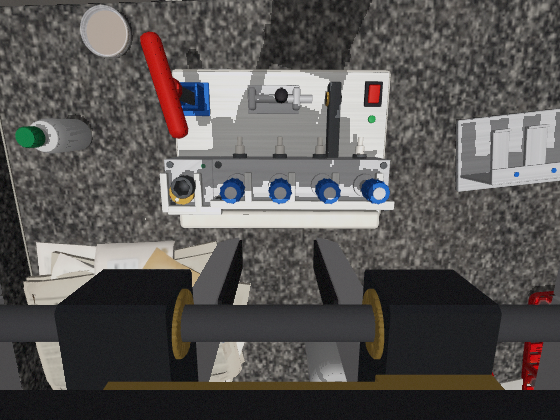

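```bash
cat >> h.py <<'E'
def zoom(fn,out,b):
    im=cv2.imread('pics/'+fn)[b[0]:b[1],b[2]:b[3]]
    s=min(800/im.shape[1],600/im.shape[0]); cv2.imwrite('pics/'+out,cv2.resize(im,None,fx=s,fy=s,interpolation=cv2.INTER_CUBIC)); print('scale',s)
E
python3 - <<'E'
from h import *
zoom('w2.png','w2z.png',(20,240,130,400))
E
```

```text
scale 2.727272727272727
```

View pics/w2z.png

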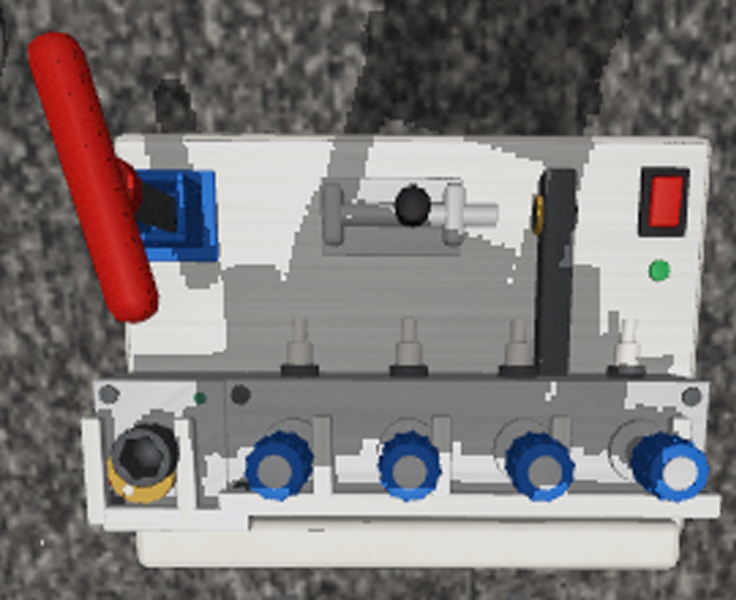

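```bash
python3 - <<'E'
from h import *
c=load('w2.png'); s=600/220
f=lambda x,y,z:onz(c,130+(x+.5)/s-.5,20+(y+.5)/s-.5,z)
H=np.array([f(x,y,.16)[:2] for x,y in [(275,473),(410,472),(544,470),(681,470)]]); print('heads',H.round(4),np.linalg.norm(np.diff(H,axis=0),axis=1))
k=f(412,206,.093);print('knob',k.round(4)); cam=f(143,455,.13); print('cam',cam.round(4))
A=f(55,52,.149);B=f(133,303,.149); print('key',A.round(4),B.round(4),(A+B)/2,np.degrees(np.arctan2(*(A-B)[1::-1])),np.linalg.norm(A-B))
print('well',f(217,170,.078),f(217,260,.078))
# rigid fit: holder frame pts
src=np.array([[98,60],[98,108],[98,156],[98,204],[0,104],[98,4]])/1000.
dst=np.vstack([H,k[:2],cam[:2]])
sm,dm=src.mean(0),dst.mean(0);U,S,V=np.linalg.svd((src-sm).T@(dst-dm));Rm=(U@V).T;t=dm-Rm@sm
print('yaw',np.degrees(np.arctan2(Rm[1,0],Rm[0,0])),'holder',t,'res mm',((Rm@src.T).T+t-dst)*1000)
E
python3 - <<'E'
from h import *
zoom('w2.png','w2c.png',(160,210,155,215))
E
```

```text
heads [[ 0.5279 -0.1923]
 [ 0.5289 -0.1444]
 [ 0.5296 -0.0968]
 [ 0.531  -0.0482]] [0.04792882 0.04756013 0.04863975]
knob [ 0.432  -0.1404  0.093 ]
cam [ 0.5244 -0.2472  0.13  ]
key [ 0.3861 -0.2584  0.149 ] [ 0.4677 -0.2402  0.149 ] [ 0.42692574 -0.249342    0.149     ] -167.42414024349324 0.08359944216883096
well [ 0.41385989 -0.22059565  0.078     ] [ 0.44967456 -0.22326217  0.078     ]
yaw -2.4371117244819422 holder [ 0.4261847  -0.24731889] res mm [[-1.24656692  0.76165837]
 [-0.22813332  0.80033515]
 [ 1.16012329  1.20127422]
 [ 1.79882842  0.53833403]
 [-1.35785561 -3.02323571]
 [-0.12639585 -0.27836606]]
scale 12.0
```

View pics/w2c.png

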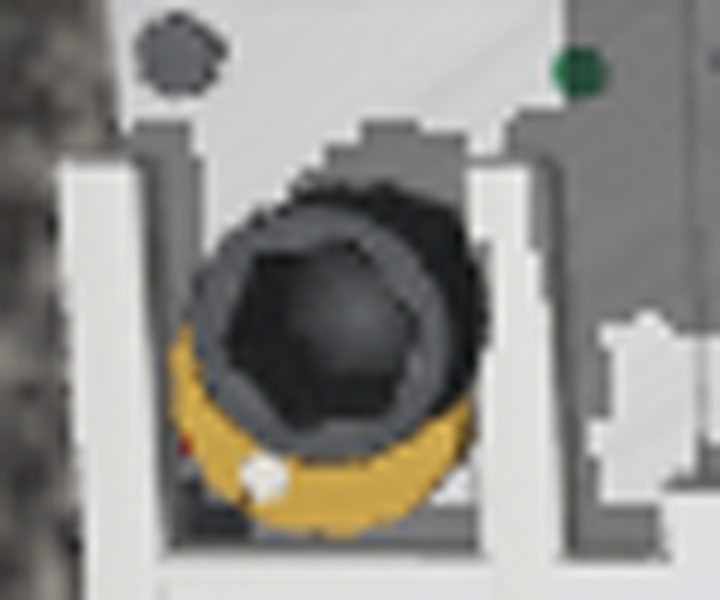

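{"op": "play_rows", "data": {"deltas": [[[0, 4, -36, 0, 0, 0, 40], [0, 3, -36, 0, 0, 0, 40], [0, 3, -36, 0, 0, 0, 40], [40, 0, 0, 0, 0, 0, 40], [40, 0, 0, 0, 0, 0, 40], [40, 0, 0, 0, 0, 0, 40], [30, 0, 0, 0, 0, 0, 40], [0, 0, 0, 0, 0, 0, 40]]]}}

```text
time_s: 3.55
ee_pos: [0.4264, -0.1337, 0.1519]
eef_rot: [2.797, 1.566, 2.767]
force: [0.1, -0.4, -0.1]
grip_width: 0.0398
```

Run:
```python
from h import *
delta([.4312,-.1404,.073]); shot('wrist','w3.png');shot('scene','s3.png')
```

```text
t 3.55 tcp [ 0.4264 -0.1337  0.1519] tool y ang 88.28 tilt [-0.005  0.002 -1.   ] F [ 0.1 -0.4 -0.1] M [ 0.02 -0.01 -0.01] w 0.0398 q [-0.39  0.13  1.86 -0.    1.16 -1.93]
tool delta mm [78.9 -6.7  5.4]
```

View pics/w3.png

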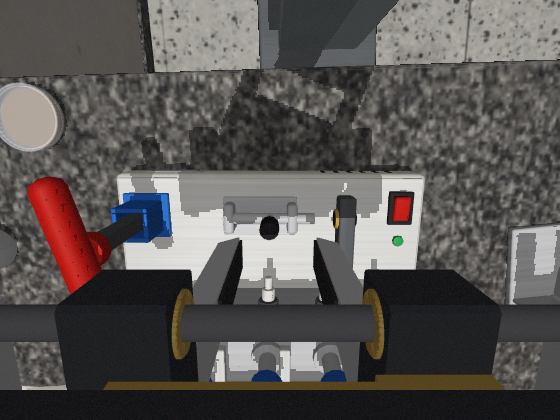

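Run:
```python
from h import *
c=load('w3.png'); print('knob',onz(c,269,227,.085), 'well', [onz(c,u,v,.078).round(4) for u,v in [(167,194),(167,236),(125,194),(123,237)]])
zoom('w3.png','w3z.png',(170,260,20,180))
```

```text
knob [ 0.42971013 -0.14000097  0.085     ] well [array([ 0.4032, -0.2172,  0.078 ]), array([ 0.4365, -0.2206,  0.078 ]), array([ 0.4022, -0.2492,  0.078 ]), array([ 0.4363, -0.2553,  0.078 ])]
scale 5.0
```

View pics/w3z.png

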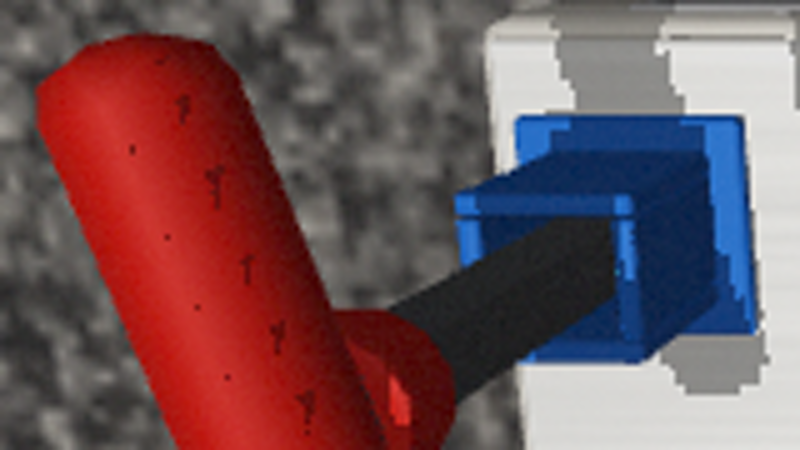

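Run:
```python
from h import *
c=load('w3.png'); P=[onz(c,20+x/5,170+y/5,.078) for x,y in [(457,193),(635,193),(641,362)]]; print(np.round(P,4), (P[0]+P[2])/2)
for x,y in[(620,260),(522,160)]:pass
```

```text
[[ 0.4133 -0.2612  0.078 ]
 [ 0.4141 -0.2338  0.078 ]
 [ 0.4413 -0.236   0.078 ]] [ 0.42730775 -0.2486174   0.078     ]
```

{"op": "play_rows", "data": {"deltas": [[[15, -7, 4, 0, 0, 0, 40], [30, 0, 0, 0, 0, 0, 40], [20, 0, 0, 0, 0, 0, 40], [14, 0, 0, 0, 0, 0, 40], [0, 0, 0, 0, 0, 0, 40], [0, 0, 0, 0, 0, 0, 10], [0, 0, 0, 0, 0, 0, 10], [0, 0, 0, 0, 0, 0, 10], [0, 0, 0, 0, 0, 0, 10], [0, 0, 0, 0, 0, 0, 10]]], "grip_force": 10}}

```text
time_s: 4.65
ee_pos: [0.433, -0.1416, 0.0762]
eef_rot: [-0.233, 1.57, -0.263]
force: [-1.7, 1.0, 7.0]
grip_width: 0.0148
```

Run:
```python
from h import *
st(); shot('wrist','w4.png')
```

```text
t 4.65 tcp [ 0.433  -0.1416  0.0762] tool y ang 88.29 tilt [ 0.001 -0.    -1.   ] F [-1.7  1.   7. ] M [ 0.31  0.24 -0.04] w 0.0148 q [-0.4   0.25  1.91  0.    0.97 -1.94]
```

View pics/w4.png

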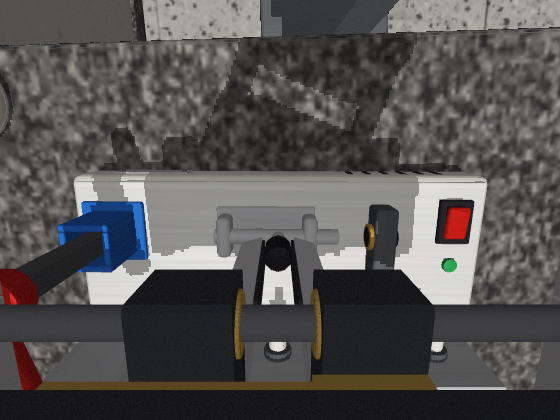

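{"op": "play_rows", "data": {"deltas": [[[-2, 0, 0, 0, 0, 0, 10], [0, 0, 0, 0, 0, 0, 10]]]}}

```text
time_s: 4.9
ee_pos: [0.4322, -0.1415, 0.0772]
eef_rot: [2.973, 1.57, 2.943]
force: [1.4, -0.7, -6.2]
grip_width: 0.0148
```

Run:
```python
from h import *
st()
```

```text
t 4.9 tcp [ 0.4322 -0.1415  0.0772] tool y ang 88.3 tilt [-0.001  0.    -1.   ] F [ 1.4 -0.7 -6.2] M [-0.11 -0.17 -0.07] w 0.0148 q [-0.4   0.25  1.91 -0.    0.98 -1.94]
```

{"op": "play_rows", "data": {"deltas": [[[0.5, 5, 0, 0, 0, 0, 10], [0.5, 5, 0, 0, 0, 0, 10], [0, 5, 0, 0, 0, 0, 10], [0, 5, 0, 0, 0, 0, 10], [0, 5, 0, 0, 0, 0, 10], [0, 5, 0, 0, 0, 0, 10], [0, 2, 0, 0, 0, 0, 10], [0, 1, 0, 0, 0, 0, 10]]]}}

```text
time_s: 5.7
ee_pos: [0.4335, -0.11, 0.0771]
eef_rot: [-1.437, 1.567, -1.466]
force: [-5.8, -20.5, 2.4]
grip_width: 0.0168
```

Run:
```python
from h import *
st()
```

```text
t 5.7 tcp [ 0.4335 -0.11    0.0771] tool y ang 88.34 tilt [ 0.    -0.004 -1.   ] F [ -5.8 -20.5   2.4] M [-3.81  1.13  0.08] w 0.0168 q [-0.33  0.24  1.93 -0.    0.97 -1.87]
```

{"op": "play_rows", "data": {"deltas": [[[0, -1, 0, 0, 0, 0, 40], [0, 0, 0, 0, 0, 0, 40], [0, 0, 0, 0, 0, 0, 40], [-40, 0, 0, 0, 0, 0, 40], [-40, 0, 0, 0, 0, 0, 40], [-40, 0, 0, 0, 0, 0, 40], [-40, -10, 10, 0, 0, 0, 40], [0, -10, 20, 0, 0, 0, 40]]]}}

```text
time_s: 6.5
ee_pos: [0.4644, -0.1308, 0.2421]
eef_rot: [-0.296, 1.562, -0.325]
force: [-0.6, -0.3, -1.1]
grip_width: 0.0399
```

Run:
```python
from h import *
st(); shot('wrist','w5.png'); zoom('w5.png','w5z.png',(80,350,80,440))
```

```text
t 6.5 tcp [ 0.4644 -0.1308  0.2421] tool y ang 88.32 tilt [ 0.008 -0.003 -1.   ] F [-0.6 -0.3 -1.1] M [0.07 0.   0.02] w 0.0399 q [-0.35  0.11  1.66  0.    1.36 -1.89]
scale 2.2222222222222223
```

View pics/w5z.png

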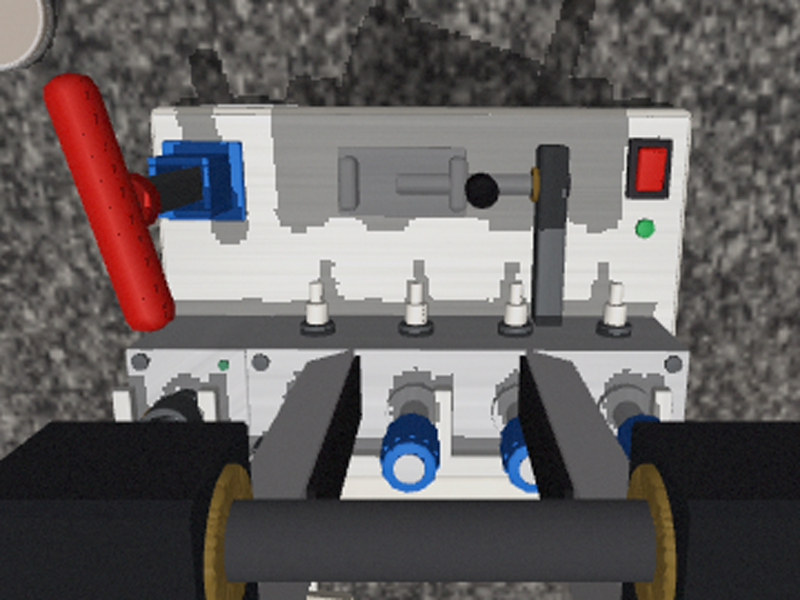

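Run:
```python
from h import *
c=load('w5.png');s=2/.9;f=lambda x,y,z:onz(c,80+(x+.5)/s-.5,80+(y+.5)/s-.5,z)
print('knob',f(482,190,.085)); 
A=f(70,93,.149);B=f(151,311,.149);print('key',A,B,(A+B)/2,np.degrees(np.arctan2(*(B-A)[1::-1])))
print('well',f(208,160,.078),f(210,220,.078))
```

```text
knob [ 0.43166268 -0.11112135  0.085     ]
key [ 0.3870593  -0.25878801  0.149     ] [ 0.46701188 -0.23983914  0.149     ] [ 0.42703559 -0.24931357  0.149     ] 13.333175510256451
well [ 0.41528143 -0.23462648  0.078     ] [ 0.44254994 -0.23650229  0.078     ]
```

{"op": "play_rows", "data": {"deltas": [[[-5, 0, 0, 0.144, 0, 0, 60], [-5, 0, 0, 0.144, 0, 0, 60], [-5, 0, 0, 0.144, 0, 0, 60], [-5, 0, 0, 0.144, 0, 0, 60], [-5, 0, 0, 0.144, 0, 0, 60], [-5, 0, 0, 0.144, 0, 0, 60], [0, 0, 0, 0.144, 0, 0, 60], [0, 0, 0, 0.144, 0, 0, 60], [0, 0, 0, 0.144, 0, 0, 60], [0, 0, 0, 0.144, 0, 0, 60]]]}}

```text
time_s: 7.55
ee_pos: [0.4628, -0.13, 0.2661]
eef_rot: [-2.421, 1.57, 2.387]
force: [-0.5, -0.7, 0.7]
grip_width: 0.06
```

{"op": "play_rows", "data": {"deltas": [[[0, 0, 0, 0.144, 0, 0, 60], [0, 0, 0, 0.144, 0, 0, 60], [0, 0, 0, 0.144, 0, 0, 60], [0, 0, 0, 0.144, 0, 0, 60], [0, 0, 0, 0.144, 0, 0, 60], [0, 0, 0, 0.144, 0, 0, 60], [0, 0, 0, 0.144, 0, 0, 60], [0, 0, 0, 0.144, 0, 0, 60], [0, 0, 0, 0.144, 0, 0, 60], [0, 0, 0, 0.144, 0, 0, 60]]]}}

```text
time_s: 8.55
ee_pos: [0.4627, -0.13, 0.2661]
eef_rot: [-0.99, 1.57, 2.378]
force: [0.3, 0.3, -0.5]
grip_width: 0.0602
```

Run:
```python
from h import *
delta([.427,-.2493,.13]);shot('wrist','w6.png')
```

```text
t 8.55 tcp [ 0.4627 -0.13    0.2661] tool y ang -77.04 tilt [-0.  0. -1.] F [ 0.3  0.3 -0.5] M [-0.04  0.13 -0.01] w 0.0602 q [-0.35  0.1   1.62  0.    1.42  0.99]
tool delta mm [136.1 108.3  61.5]
```

View pics/w6.png

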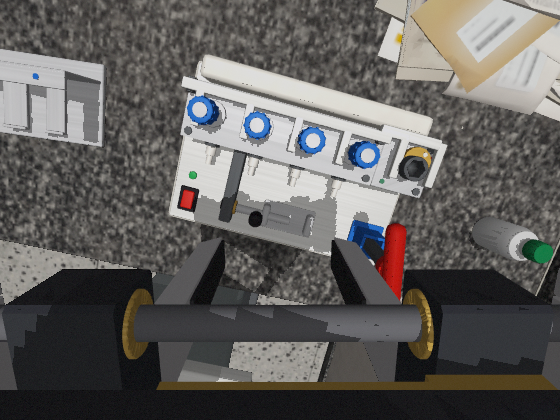

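{"op": "play_rows", "data": {"deltas": [[[0, 27, 15, 0, 0, 0, 60], [0, 27, 15, 0, 0, 0, 60], [0, 27, 15, 0, 0, 0, 60], [0, 27, 16, 0, 0, 0, 60], [30, 0, 0, 0, 0, 0, 60], [0, 0, 0, 0, 0, 0, 60]]]}}

```text
time_s: 9.2
ee_pos: [0.427, -0.2491, 0.2334]
eef_rot: [-0.867, 1.565, 2.508]
force: [-0.4, 0.7, -0.9]
grip_width: 0.06
```

Run:
```python
from h import *
delta([.427,-.2493,.13]);shot('wrist','w7.png')
```

```text
t 9.2 tcp [ 0.427  -0.2491  0.2334] tool y ang -76.64 tilt [-0.005  0.003 -1.   ] F [-0.4  0.7 -0.9] M [0.01 0.14 0.02] w 0.06 q [-0.6   0.16  1.63  0.    1.36  0.74]
tool delta mm [103.4   0.6  -0.4]
```

View pics/w7.png

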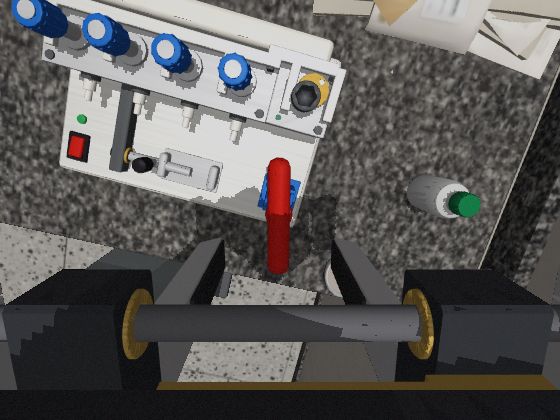

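Run:
```python
from h import *
zoom('w7.png','w7c.png',(70,120,280,335))
```

```text
scale 12.0
```

View pics/w7c.png

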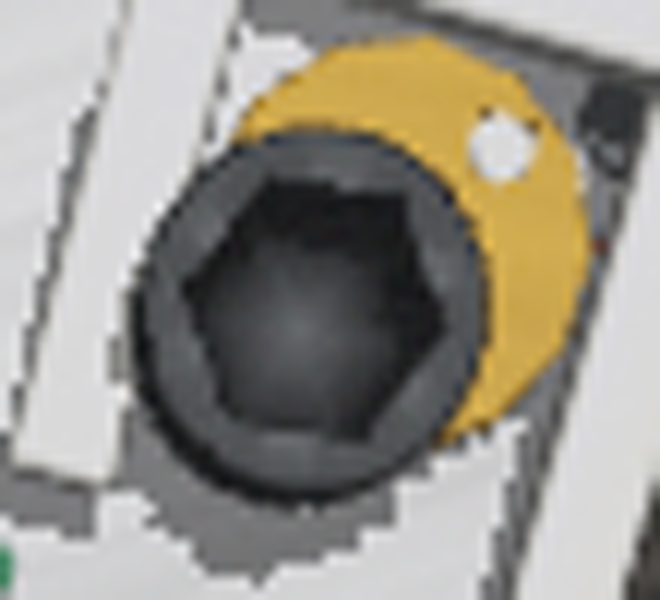

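{"op": "play_rows", "data": {"deltas": [[[30, 0, 0, 0, 0, 0, 60], [30, 0, 0, 0, 0, 0, 60], [30, 0, 0, 0, 0, 0, 60], [13, 0, 0, 0, 0, 0, 60], [0, 0, 0, 0, 0, 0, 60], [0, 0, 0, 0, 0, 0, 12], [0, 0, 0, 0, 0, 0, 12], [0, 0, 0, 0, 0, 0, 12], [0, 0, 0, 0, 0, 0, 12], [0, 0, 0, 0, 0, 0, 12]]], "grip_force": 15}}

```text
time_s: 10.25
ee_pos: [0.4284, -0.2496, 0.1338]
eef_rot: [2.301, 1.57, -0.608]
force: [0.0, 1.0, -0.3]
grip_width: 0.0236
```

Run:
```python
from h import *
st();shot('wrist','w8.png')
```

```text
t 10.25 tcp [ 0.4284 -0.2496  0.1338] tool y ang -76.72 tilt [ 0. -0. -1.] F [ 0.   1.  -0.3] M [-0.    0.18  0.06] w 0.0236 q [-0.6   0.25  1.76 -0.    1.13  0.74]
```

View pics/w8.png

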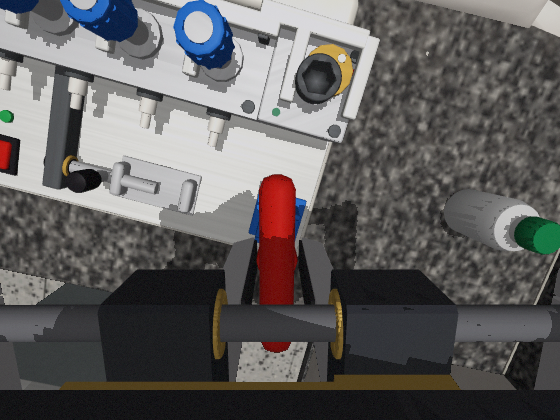

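Run:
```python
from h import *
c=load('w7.png');P=np.array([onz(c,280+(x+.5)/12-.5,70+(y+.5)/12-.5,.13) for x,y in [(185,290),(270,180),(403,195),(445,322),(362,440),(235,430)]])
print(P.round(4),P.mean(0)); d=P-P.mean(0); a=np.degrees(np.arctan2(d[:,1],d[:,0]));print(a, (a-30)%60, np.linalg.norm(d,axis=1))
e=np.array([P[i]-P[(i+3)%6] for i in range(3)]);print(np.degrees(np.arctan2(e[:,1],e[:,0]))%60)
```

```text
[[ 0.5245 -0.2399  0.13  ]
 [ 0.5325 -0.2436  0.13  ]
 [ 0.5336 -0.2524  0.13  ]
 [ 0.5266 -0.2572  0.13  ]
 [ 0.5181 -0.2537  0.13  ]
 [ 0.5167 -0.2453  0.13  ]] [ 0.52534378 -0.24867254  0.13      ]
[  95.14421598   35.03183056  -24.26412607  -81.68208755 -145.4541765
  158.48638459] [5.14421598 5.03183056 5.73587393 8.31791245 4.5458235  8.48638459] [0.00885324 0.00876854 0.00910723 0.00858232 0.00885449 0.00928405]
[36.70640081 34.78764192 37.12435402]
```

{"op": "play_rows", "data": {"deltas": [[[0, 0, 0, 0, 0, 0, 12], [0, 0, 0, 0, 0, 0, 12], [0, 0, 0, 0, 0, 0, 12], [0, 0, 0, 0, 0, 0, 12]]], "grip_force": 40}}

```text
time_s: 10.7
ee_pos: [0.4284, -0.2496, 0.1336]
eef_rot: [2.286, 1.571, -0.624]
force: [1.1, 0.6, 3.6]
grip_width: 0.0177
```

{"op": "play_rows", "data": {"deltas": [[[-10, 0, 0, 0, 0, 0, 12], [-20, 0, 0, 0, 0, 0, 12], [-25, 0, 0, 0, 0, 0, 12], [-25, 0, 0, 0, 0, 0, 12], [-25, 0, 0, 0, 0, 0, 12], [-20, 0, 0, 0, 0, 0, 12], [0, 0, 0, 0, 0, 0, 12]]]}}

```text
time_s: 11.4
ee_pos: [0.4289, -0.2499, 0.2611]
eef_rot: [2.303, 1.567, -0.607]
force: [0.0, -0.6, -1.5]
grip_width: 0.018
```

Run:
```python
from h import *
st();shot('wrist','w9.png');shot('scene','s9.png');zoom('s9.png','s9z.png',(140,250,280,420))
```

```text
t 11.4 tcp [ 0.4289 -0.2499  0.2611] tool y ang -76.72 tilt [ 0.004 -0.002 -1.   ] F [ 0.  -0.6 -1.5] M [-0.    0.13 -0.06] w 0.018 q [-0.6   0.14  1.59 -0.    1.41  0.74]
scale 5.454545454545454
```

View pics/w9.png

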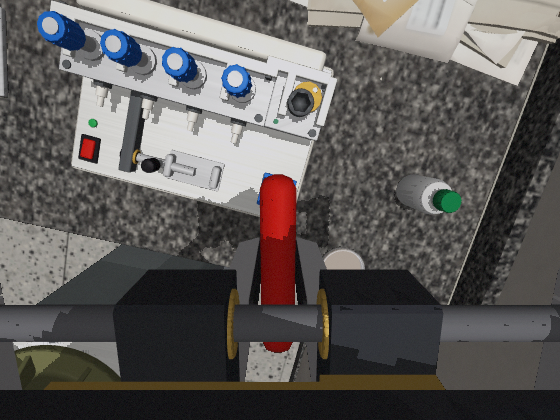

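View pics/s9z.png

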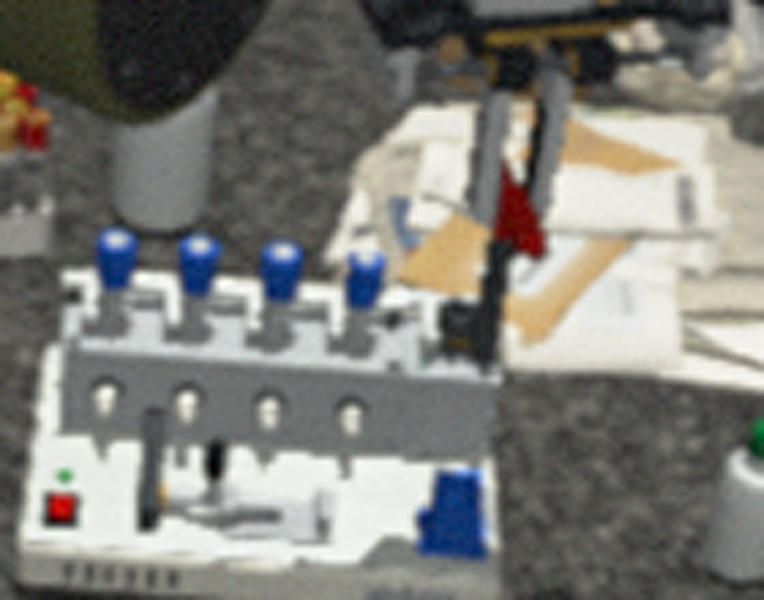

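Run:
```python
from h import *
c=load('w9.png');tcp=np.array([.4289,-.2499,.2611]);a=np.radians(-76.72);ty=np.array([np.cos(a),np.sin(a),0]);tz=np.array([np.sin(a),-np.cos(a),0])
hsv=cv2.cvtColor(c['img'],cv2.COLOR_RGB2HSV);m=cv2.inRange(hsv,(0,150,60),(8,255,255))|cv2.inRange(hsv,(172,150,60),(180,255,255))
ys,xs=np.where(m[:,240:320]);xs+=240;print(ys.min(),ys.max(),xs.min(),xs.max())
for v in(ys.min(),ys.max()):
  for z in (.2765,.2855):
    p=onz(c,278,v,z)-tcp;print(v,z,p@ty*1e3,p@tz*1e3)
R0=cv2.Rodrigues(np.array(c['rvec']))[0];print(ray(c,277,212))
```

```text
175 351 260 296
175 0.2765 0.27655432300397875 -46.49975444950213
175 0.2855 0.2315047005873767 -47.53819479532198
351 0.2765 0.3424376495394159 50.901227149596934
351 0.2855 0.29376734269673643 44.51001796668862
(array([ 0.49242209, -0.23434931,  0.44026736]), array([-0.21635523, -0.05309364, -0.97486998]))
```

{"op": "play_rows", "data": {"deltas": [[[-1, 0, 0, -0.1447, 0, 0, 12], [-1, 0, 0, -0.1447, 0, 0, 12], [-1, 0, 0, -0.1447, 0, 0, 12], [-1, 0, 0, -0.1447, 0, 0, 12], [-1, 0, 0, -0.1447, 0, 0, 12], [0, 0, 0, -0.1447, 0, 0, 12], [0, 0, 0, -0.1447, 0, 0, 12], [0, 0, 0, -0.1447, 0, 0, 12], [0, 0, 0, -0.1447, 0, 0, 12], [0, 0, 0, -0.1447, 0, 0, 12]]]}}

```text
time_s: 12.5
ee_pos: [0.4279, -0.2493, 0.2618]
eef_rot: [-2.276, 1.568, 2.551]
force: [0.3, -0.1, -1.1]
grip_width: 0.0177
```

Run:
```python
from h import *
delta([.5252,-.2475,.245])
```

```text
t 12.5 tcp [ 0.4279 -0.2493  0.2618] tool y ang 6.53 tilt [-0.002  0.001 -1.   ] F [ 0.3 -0.1 -1.1] M [-0.07  0.05 -0.03] w 0.0177 q [-0.6   0.14  1.59 -0.    1.42 -0.72]
tool delta mm [16.6 96.9  9.3]
```

{"op": "play_rows", "data": {"deltas": [[[0, 33, 3, 0, 0, 0, 12], [0, 33, 3, 0, 0, 0, 12], [0, 31, 3, 0, 0, 0, 12], [10, 0, 0, 0, 0, 0, 12], [4, 0, 0, 0, 0, 0, 12], [0, 0, 0, 0, 0, 0, 12]]]}}

```text
time_s: 13.1
ee_pos: [0.5247, -0.2479, 0.2479]
eef_rot: [-2.155, 1.568, 2.665]
force: [0.3, -0.4, -2.0]
grip_width: 0.018
```

Run:
```python
from h import *
delta([.5252,-.2475,.245]);shot('wrist','w10.png');shot('scene','s10.png');zoom('s10.png','s10z.png',(150,230,330,430))
```

```text
t 13.1 tcp [ 0.5247 -0.2479  0.2479] tool y ang 6.17 tilt [-0.003  0.001 -1.   ] F [ 0.3 -0.4 -2. ] M [-0.05  0.02 -0.04] w 0.018 q [-0.5   0.34  1.37 -0.    1.44 -0.61]
tool delta mm [ 2.9  0.6 -0.3]
scale 7.5
```

View pics/w10.png

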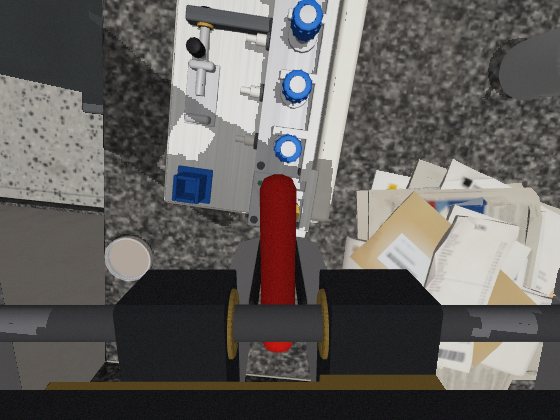

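View pics/s10z.png

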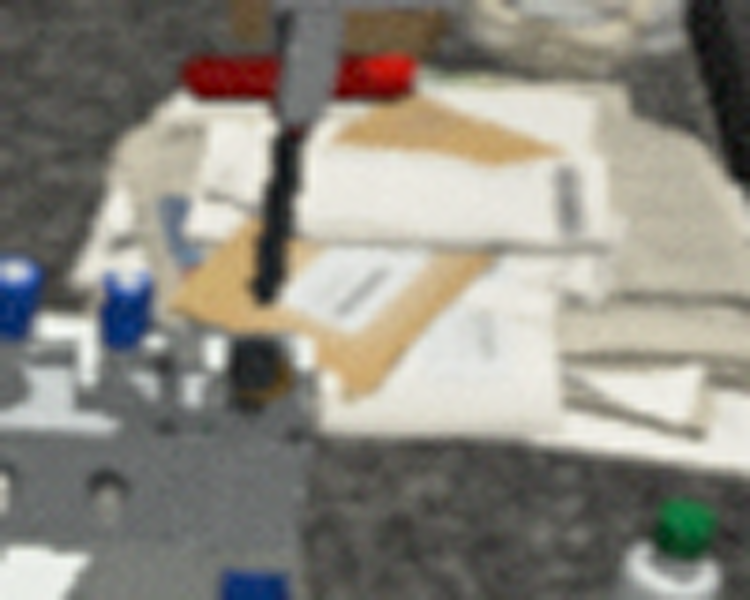

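Run:
```python
from h import *
c=load('s10.png')
o=proj(c,[[.5247,-.2487,.1543],[.5253,-.2483,.13],[.5247,-.2487,.2633]]);print(o,(o-[330,150])*7.5)
im=cv2.imread('pics/s10.png')[150:230,330:430];im=cv2.resize(im,None,fx=7.5,fy=7.5,interpolation=cv2.INTER_NEAREST)
for p in (o-[330,150]+.5)*7.5: cv2.circle(im,(int(p[0]),int(p[1])),4,(0,255,255),-1)
cv2.imwrite('pics/s10m.png',im)
```

```text
[[364.41269391 189.59358856]
 [363.29282158 195.65437933]
 [369.05481729 160.30634828]] [[258.09520434 296.9519142 ]
 [249.69616187 342.40784495]
 [292.91112968  77.29761213]]
```

View pics/s10m.png

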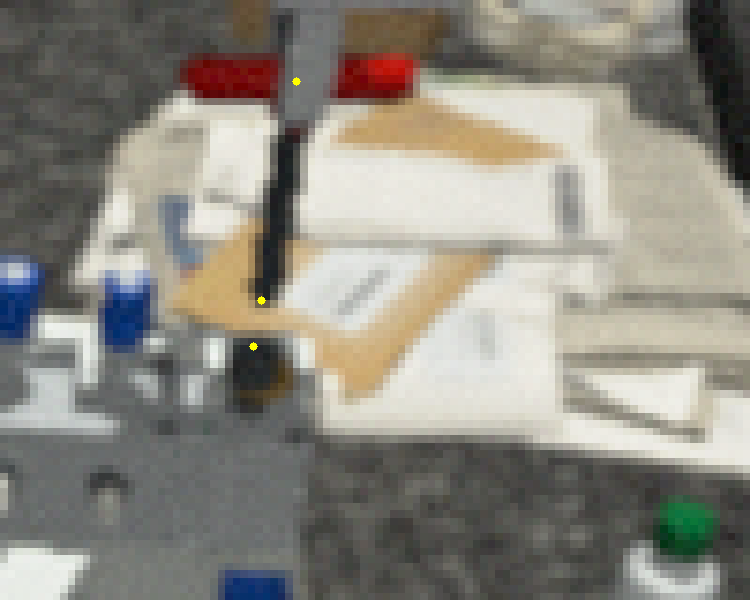

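{"op": "play_rows", "data": {"deltas": [[[10, 0.6, 0, 0, 0, 0, 12], [8, 0, 0, 0, 0, 0, 12], [2, 0, 0, 0, 0, 0, 12], [2, 0, 0, 0, 0, 0, 12], [2, 0, 0, 0, 0, 0, 12], [0, 0, 0, 0, 0, 0, 12]]], "grip_force": 40}}

```text
time_s: 13.8
ee_pos: [0.5263, -0.248, 0.2253]
eef_rot: [-2.167, 1.571, 2.653]
force: [-0.7, -0.3, -1.8]
grip_width: 0.0174
```

Run:
```python
from h import *
st();shot('wrist','w11.png');shot('scene','s11.png');zoom('s11.png','s11z.png',(150,230,330,430))
```

```text
t 13.8 tcp [ 0.5263 -0.248   0.2253] tool y ang 6.19 tilt [-0.  0. -1.] F [-0.7 -0.3 -1.8] M [-0.09  0.1  -0.  ] w 0.0174 q [-0.5   0.36  1.4  -0.    1.39 -0.61]
scale 7.5
```

View pics/s11z.png

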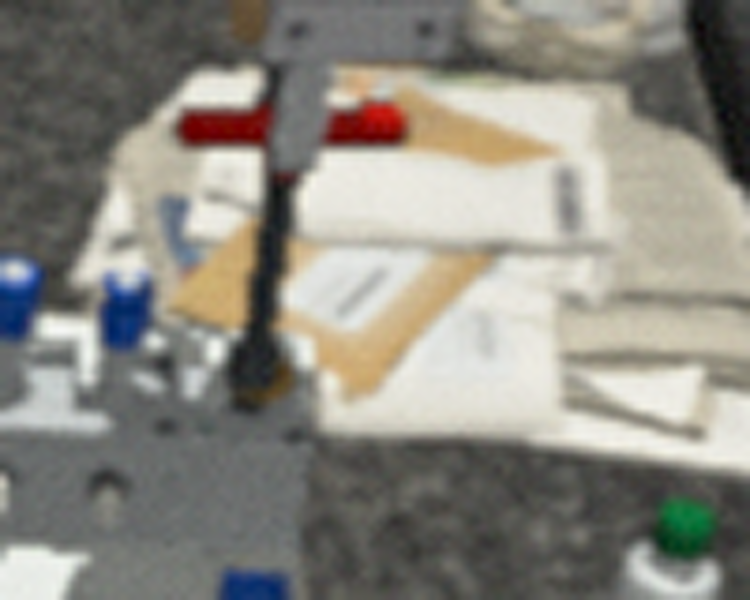

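{"op": "play_rows", "data": {"deltas": [[[0, -0.8, 0, 0, 0, 0, 12], [1, 0, 0, 0, 0, 0, 12], [1, 0, 0, 0, 0, 0, 12], [1, 0, 0, 0, 0, 0, 12], [1, 0, 0, 0, 0, 0, 12], [0, 0, 0, 0, 0, 0, 12]]]}}

```text
time_s: 14.5
ee_pos: [0.5255, -0.248, 0.2213]
eef_rot: [-2.122, 1.571, 2.699]
force: [0.4, -0.1, -1.3]
grip_width: 0.0177
```

Run:
```python
from h import *
st()
```

```text
t 14.5 tcp [ 0.5255 -0.248   0.2213] tool y ang 6.19 tilt [-0.  0. -1.] F [ 0.4 -0.1 -1.3] M [-0.1   0.03  0.02] w 0.0177 q [-0.5   0.36  1.41 -0.    1.38 -0.61]
```

Tip about 0.128, no contact yet: taper may be entering. Continue.

{"op": "play_rows", "data": {"deltas": [[[1, 0, 0, 0, 0, 0, 12], [1, 0, 0, 0, 0, 0, 12], [1, 0, 0, 0, 0, 0, 12], [1, 0, 0, 0, 0, 0, 12], [0, 0, 0, 0, 0, 0, 12]]]}}

```text
time_s: 15.0
ee_pos: [0.5254, -0.2479, 0.2172]
eef_rot: [-2.335, 1.57, 2.486]
force: [-0.3, 0.2, -2.2]
grip_width: 0.0176
```

Run:
```python
from h import *
st()
```

```text
t 15.0 tcp [ 0.5254 -0.2479  0.2172] tool y ang 6.19 tilt [-0.  0. -1.] F [-0.3  0.2 -2.2] M [ 0.27  0.25 -0.01] w 0.0176 q [-0.5   0.36  1.41  0.    1.37 -0.61]
```

{"op": "play_rows", "data": {"deltas": [[[1, 0, 0, 0, 0, 0, 12], [1, 0, 0, 0, 0, 0, 12], [1, 0, 0, 0, 0, 0, 12], [1, 0, 0, 0, 0, 0, 12], [1, 0, 0, 0, 0, 0, 12], [1, 0, 0, 0, 0, 0, 12]]]}}

```text
time_s: 15.6
ee_pos: [0.5255, -0.248, 0.2114]
eef_rot: [-2.832, 1.571, 1.988]
force: [-2.1, 1.8, -0.6]
grip_width: 0.0176
```

Run:
```python
from h import *
st();shot('scene','s12.png');zoom('s12.png','s12z.png',(150,230,330,430))
```

```text
t 15.6 tcp [ 0.5255 -0.248   0.2114] tool y ang 6.19 tilt [-0.  0. -1.] F [-2.1  1.8 -0.6] M [ 0.42  0.39 -0.05] w 0.0176 q [-0.5   0.37  1.42  0.    1.36 -0.61]
scale 7.5
```

View pics/s12z.png

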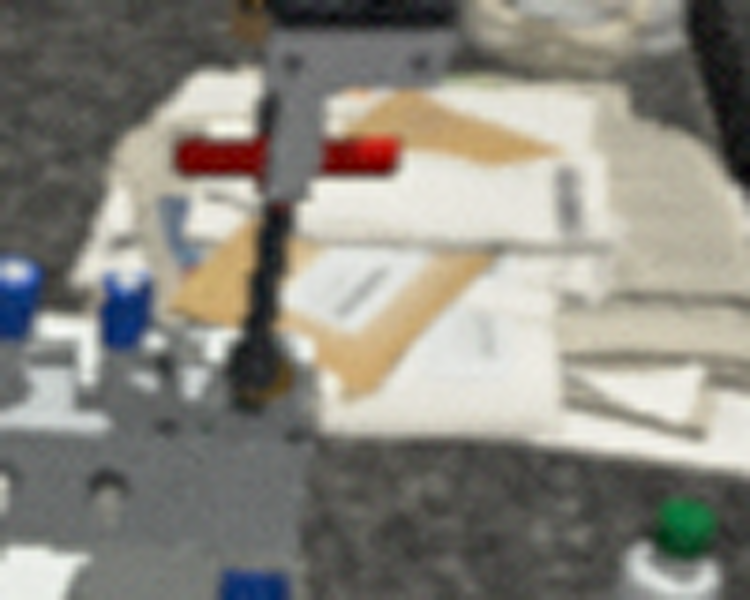

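{"op": "play_rows", "data": {"deltas": [[[1, 0, 0, 0, 0, 0, 12], [1, 0, 0, 0, 0, 0, 12], [0.5, 0, 0, 0, 0, 0, 12], [0, 0, 0, 0, 0, 0, 12]]]}}

```text
time_s: 16.05
ee_pos: [0.5256, -0.2481, 0.2091]
eef_rot: [0.881, 1.571, -0.582]
force: [-1.1, 2.6, 2.0]
grip_width: 0.0174
```

Run:
```python
from h import *
st()
```

```text
t 16.05 tcp [ 0.5256 -0.2481  0.2091] tool y ang 6.19 tilt [ 0. -0. -1.] F [-1.1  2.6  2. ] M [0.53 0.59 0.06] w 0.0174 q [-0.5   0.37  1.42 -0.    1.35 -0.61]
```

{"op": "play_rows", "data": {"deltas": [[[0, 0, -0.5, 0, 0, 0, 12], [1, 0, 0, 0, 0, 0, 12], [1, 0, 0, 0, 0, 0, 12], [0, 0, 0, 0, 0, 0, 12]]]}}

```text
time_s: 16.45
ee_pos: [0.5259, -0.248, 0.209]
eef_rot: [0.825, 1.568, -0.638]
force: [-4.6, 2.6, 15.6]
grip_width: 0.018
```

Run:
```python
from h import *
st()
```

```text
t 16.45 tcp [ 0.5259 -0.248   0.209 ] tool y ang 6.19 tilt [ 0.003 -0.002 -1.   ] F [-4.6  2.6 15.6] M [ 0.52  1.28 -0.  ] w 0.018 q [-0.5   0.37  1.43 -0.    1.35 -0.61]
```

{"op": "play_rows", "data": {"deltas": [[[-1, 0, 0, -0.08, 0, 0, 12], [0, 0, 0, -0.12, 0, 0, 12], [0, 0, 0, -0.12, 0, 0, 12], [0, 0, 0, -0.12, 0, 0, 12], [0, 0, 0, -0.12, 0, 0, 12], [0, 0, 0, -0.12, 0, 0, 12], [0, 0, 0, 0, 0, 0, 12]]], "grip_force": 50}}

```text
time_s: 17.15
ee_pos: [0.5254, -0.2479, 0.209]
eef_rot: [-0.33, 1.569, -1.108]
force: [-5.5, 1.5, 9.6]
grip_width: 0.0174
```

Run:
```python
from h import *
st()
```

```text
t 17.15 tcp [ 0.5254 -0.2479  0.209 ] tool y ang 45.39 tilt [ 0.001 -0.001 -1.   ] F [-5.5  1.5  9.6] M [ 0.39  1.48 -0.02] w 0.0174 q [-0.5   0.37  1.43 -0.    1.35 -1.3 ]
```

{"op": "play_rows", "data": {"deltas": [[[0, 0, 0, -0.12, 0, 0, 12], [0, 0, 0, -0.12, 0, 0, 12], [0, 0, 0, -0.12, 0, 0, 12], [0, 0, 0, -0.12, 0, 0, 12], [0, 0, 0, -0.08, 0, 0, 12]]]}}

```text
time_s: 17.65
ee_pos: [0.5253, -0.2481, 0.209]
eef_rot: [-0.997, 1.569, -1.215]
force: [-5.9, -0.1, 10.0]
grip_width: 0.0173
```

Run:
```python
from h import *
st();shot('wrist','w13.png')
```

```text
t 17.65 tcp [ 0.5253 -0.2481  0.209 ] tool y ang 77.49 tilt [ 0.001 -0.001 -1.   ] F [-5.9 -0.1 10. ] M [ 0.13  1.52 -0.11] w 0.0173 q [-0.5   0.37  1.43 -0.    1.35 -1.86]
```

View pics/w13.png

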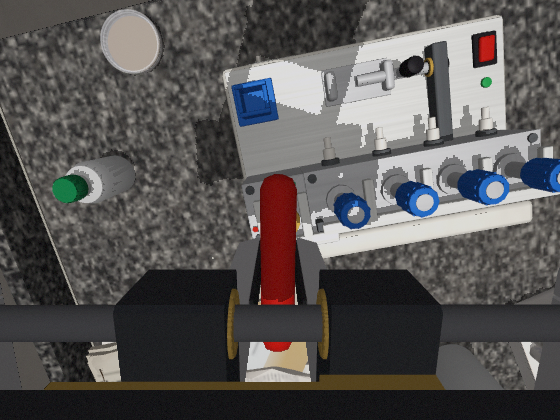

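{"op": "play_rows", "data": {"deltas": [[[0, 0, 0, -0.04, 0, 0, 12], [0, 0, 0, -0.04, 0, 0, 12], [0, 0, 0, 0, 0, 0, 12]]]}}

```text
time_s: 18.0
ee_pos: [0.5253, -0.2481, 0.209]
eef_rot: [-1.092, 1.569, -1.234]
force: [-5.5, 0.2, 9.6]
grip_width: 0.0177
```

Run:
```python
from h import *
st()
```

```text
t 18.0 tcp [ 0.5253 -0.2481  0.209 ] tool y ang 81.88 tilt [ 0.001 -0.001 -1.   ] F [-5.5  0.2  9.6] M [ 0.11  1.54 -0.03] w 0.0177 q [-0.5   0.37  1.43 -0.    1.35 -1.93]
```

{"op": "play_rows", "data": {"deltas": [[[0, 0, 0, -0.04, 0, 0, 12], [0, 0, 0, -0.02, 0, 0, 12], [0, 0, 0, 0, 0, 0, 12]]]}}

```text
time_s: 18.3
ee_pos: [0.5253, -0.2481, 0.209]
eef_rot: [-1.175, 1.569, -1.257]
force: [-6.2, 0.0, 9.4]
grip_width: 0.0177
```

Run:
```python
from h import *
st()
```

```text
t 18.3 tcp [ 0.5253 -0.2481  0.209 ] tool y ang 85.28 tilt [ 0.    -0.001 -1.   ] F [-6.2  0.   9.4] M [ 0.11  1.49 -0.08] w 0.0177 q [-0.5   0.37  1.43 -0.    1.35 -1.99]
```

{"op": "play_rows", "data": {"deltas": [[[0, 0, 0, -0.04, 0, 0, 12], [0, 0, 0, -0.03, 0, 0, 12], [0, 0, 0, 0, 0, 0, 12]]]}}

```text
time_s: 18.6
ee_pos: [0.5253, -0.2481, 0.209]
eef_rot: [-1.267, 1.569, -1.279]
force: [-5.3, 0.7, 9.2]
grip_width: 0.0177
```

Run:
```python
from h import *
st()
```

```text
t 18.6 tcp [ 0.5253 -0.2481  0.209 ] tool y ang 89.31 tilt [ 0.    -0.002 -1.   ] F [-5.3  0.7  9.2] M [ 0.13  1.52 -0.1 ] w 0.0177 q [-0.5   0.37  1.43 -0.    1.35 -2.06]
```

{"op": "play_rows", "data": {"deltas": [[[0, 0, 0, -0.03, 0, 0, 12], [0, 0, 0, -0.03, 0, 0, 12], [0, 0, 0, 0, 0, 0, 12]]]}}

```text
time_s: 18.9
ee_pos: [0.5253, -0.2482, 0.209]
eef_rot: [-1.275, 1.569, -1.227]
force: [-5.3, -0.0, 9.1]
grip_width: 0.0176
```

Run:
```python
from h import *
st()
```

```text
t 18.9 tcp [ 0.5253 -0.2482  0.209 ] tool y ang 92.74 tilt [ 0.001 -0.002 -1.   ] F [-5.3 -0.   9.1] M [ 0.02  1.47 -0.17] w 0.0176 q [-0.5   0.37  1.43 -0.    1.35 -2.12]
```

Run:
```python
from h import *
st();shot('wrist','w14.png');zoom('w14.png','w14z.png',(80,360,180,540))
```

```text
t 18.9 tcp [ 0.5253 -0.2482  0.209 ] tool y ang 92.74 tilt [ 0.001 -0.002 -1.   ] F [-5.3 -0.   9.1] M [ 0.02  1.47 -0.17] w 0.0176 q [-0.5   0.37  1.43 -0.    1.35 -2.12]
scale 2.142857142857143
```

View pics/w14z.png

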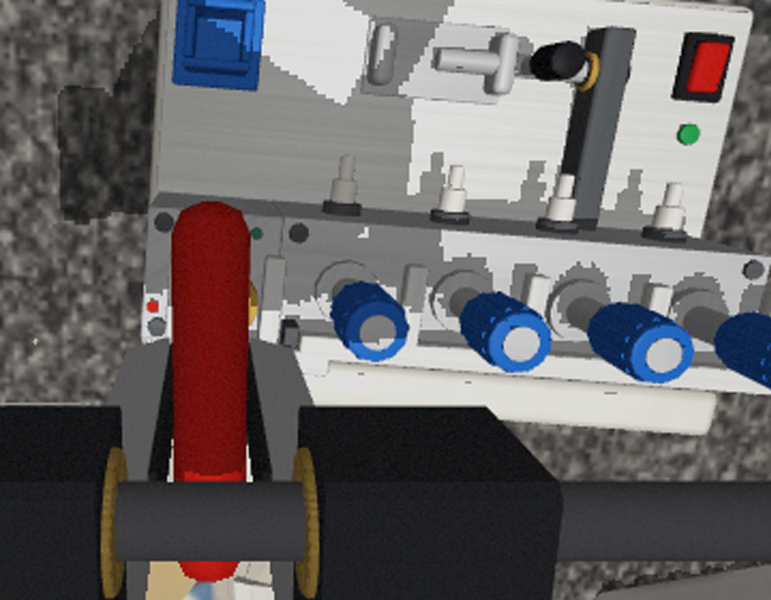

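{"op": "play_rows", "data": {"deltas": [[[0, 0, 0, -0.03, 0, 0, 12], [0, 0, 0, 0, 0, 0, 12]]]}}

```text
time_s: 19.15
ee_pos: [0.5253, -0.2482, 0.209]
eef_rot: [-1.259, 1.569, -1.182]
force: [-5.8, 0.5, 8.5]
grip_width: 0.0178
```

Run:
```python
from h import *
st()
```

```text
t 19.15 tcp [ 0.5253 -0.2482  0.209 ] tool y ang 94.45 tilt [ 0.001 -0.002 -1.   ] F [-5.8  0.5  8.5] M [ 0.09  1.4  -0.21] w 0.0178 q [-0.5   0.37  1.43 -0.    1.35 -2.15]
```

{"op": "play_rows", "data": {"deltas": [[[0, 0, 0, -0.03, 0, 0, 12], [0, 0, 0, 0, 0, 0, 12]]]}}

```text
time_s: 19.35
ee_pos: [0.5253, -0.2482, 0.209]
eef_rot: [-1.304, 1.569, -1.196]
force: [-4.7, -0.1, 9.0]
grip_width: 0.0179
```

Run:
```python
from h import *
st()
```

```text
t 19.35 tcp [ 0.5253 -0.2482  0.209 ] tool y ang 96.17 tilt [ 0.001 -0.002 -1.   ] F [-4.7 -0.1  9. ] M [ 0.02  1.41 -0.25] w 0.0179 q [-0.5   0.37  1.43 -0.    1.35 -2.18]
```

{"op": "play_rows", "data": {"deltas": [[[-0.5, 0, 0, 0.06, 0, 0, 12], [-0.5, 0, 0, 0.06, 0, 0, 12], [0, 0, 0, 0, 0, 0, 22], [0, 0, 0, 0, 0, 0, 26], [0, 0, 0, 0, 0, 0, 40], [0, 0, 0, 0, 0, 0, 40], [-10, 0, 0, 0, 0, 0, 40], [-40, 0, 0, 0, 0, 0, 40], [-40, 0, 0, 0, 0, 0, 40], [0, 0, 0, 0, 0, 0, 40]]]}}

```text
time_s: 20.35
ee_pos: [0.5266, -0.2481, 0.3054]
eef_rot: [-0.493, 1.561, -0.505]
force: [0.0, -0.6, 0.1]
grip_width: 0.0401
```

Run:
```python
from h import *
st();shot('wrist','w15.png');shot('scene','s15.png');zoom('s15.png','s15z.png',(150,260,280,430))
```

```text
t 20.35 tcp [ 0.5266 -0.2481  0.3054] tool y ang 89.29 tilt [ 0.008 -0.005 -1.   ] F [ 0.  -0.6  0.1] M [-0.01 -0.    0.02] w 0.0401 q [-0.5   0.32  1.27 -0.    1.54 -2.06]
scale 5.333333333333333
```

View pics/w15.png

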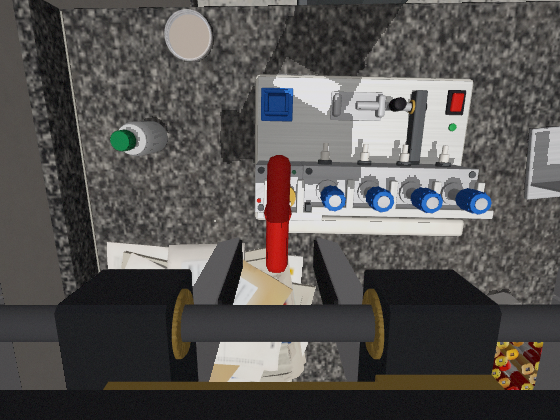

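View pics/s15z.png

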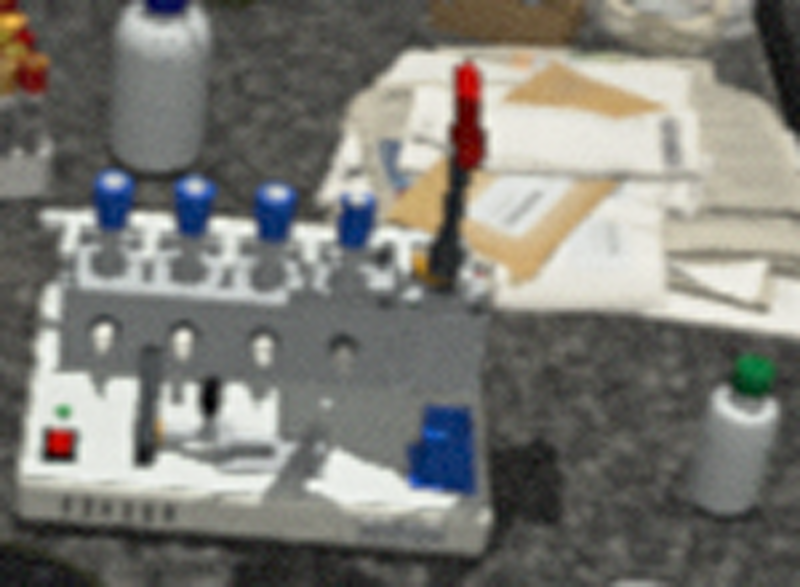

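{"op": "play_rows", "data": {"deltas": [[[0, 0, 0, 0.143, 0, 0, 50], [0, 0, 0, 0.143, 0, 0, 50], [0, 0, 0, 0.143, 0, 0, 50], [0, 0, 0, 0.143, 0, 0, 50], [0, 0, 0, 0.143, 0, 0, 50], [0, 0, 0, 0.143, 0, 0, 50], [0, 0, 0, 0.143, 0, 0, 50], [0, 0, 0, 0.143, 0, 0, 50], [0, 0, 0, 0.143, 0, 0, 50], [0, 0, 0, 0.143, 0, 0, 50]]]}}

```text
time_s: 21.45
ee_pos: [0.5252, -0.2474, 0.2976]
eef_rot: [-2.202, 1.569, 2.633]
force: [0.4, 0.4, 0.5]
grip_width: 0.0501
```

{"op": "play_rows", "data": {"deltas": [[[0, 0, 0, 0.143, 0, 0, 50], [0, 0, -40, 0, 0, 0, 50], [0, 0, -40, 0, 0, 0, 50], [0, 0, -40, 0, 0, 0, 50], [0, 0, -40, 0, 0, 0, 50], [0, 0, -35, 0, 0, 0, 50], [0, 0, 0, 0, 0, 0, 50]]]}}

```text
time_s: 22.15
ee_pos: [0.528, -0.0492, 0.2981]
eef_rot: [-2.028, 1.569, 2.673]
force: [-0.3, -0.5, -0.4]
grip_width: 0.0497
```

Run:
```python
from h import *
st();shot('wrist','w16.png')
```

```text
t 22.15 tcp [ 0.528  -0.0492  0.2981] tool y ang -0.64 tilt [-0.002  0.001 -1.   ] F [-0.3 -0.5 -0.4] M [-0.07  0.1   0.03] w 0.0497 q [-0.16  0.2   1.43  0.    1.51 -0.15]
```

View pics/w16.png

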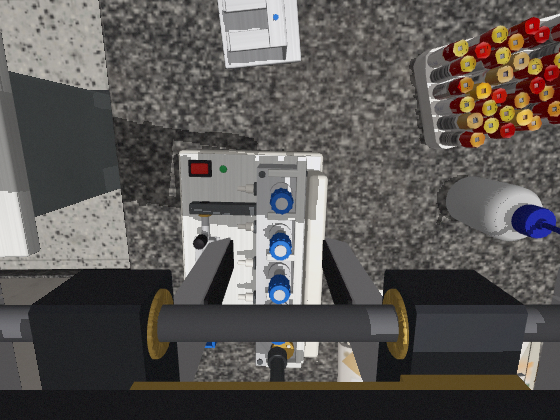

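Run:
```python
from h import *
c=load('w16.png');zoom('w16.png','w16z.png',(180,310,200,360))
for u,v in [(282,203),(280.5,249.5),(279.5,294)]: print(onz(c,u,v,.16).round(4))
print(proj(c,[.528,-.0492,.15]))
```

```text
scale 4.615384615384615
[ 0.5328 -0.0483  0.16  ]
[ 0.5309 -0.0955  0.16  ]
[ 0.5295 -0.1437  0.16  ]
[[277.064184   201.93344669]]
```

View pics/w16z.png

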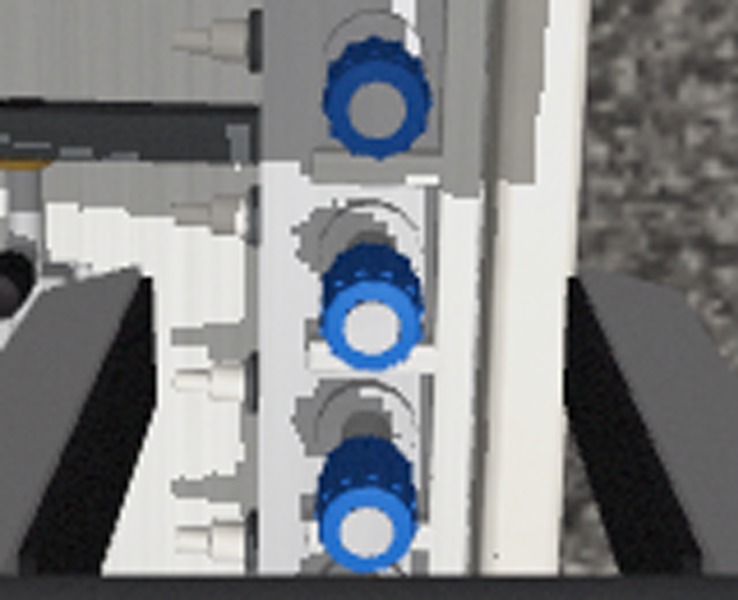

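{"op": "play_rows", "data": {"deltas": [[[40, 4, -1, 0, 0, 0, 42], [40, 0, 0, 0, 0, 0, 42], [40, 0, 0, 0, 0, 0, 42], [20, 0, 0, 0, 0, 0, 42], [0, 0, 0, 0, 0, 0, 42]]]}}

```text
time_s: 22.7
ee_pos: [0.5307, -0.0524, 0.1556]
eef_rot: [-1.695, 1.565, 3.001]
force: [-1.0, -1.0, 0.6]
grip_width: 0.0419
```

Run:
```python
from h import *
delta([.532,-.048,.131]);shot('wrist','w17.png')
```

```text
t 22.7 tcp [ 0.5307 -0.0524  0.1556] tool y ang -0.91 tilt [-0.006  0.001 -1.   ] F [-1.  -1.   0.6] M [-0.08  0.11  0.01] w 0.0419 q [-0.17  0.31  1.62 -0.    1.21 -0.15]
tool delta mm [24.6  1.4 -4.4]
```

View pics/w17.png

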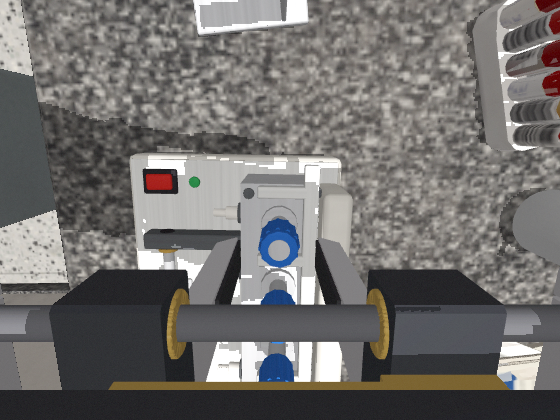

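Run:
```python
from h import *
c=load('w17.png');print(onz(c,279,251,.16))
```

```text
[ 0.53216378 -0.04925107  0.16      ]
```

{"op": "play_rows", "data": {"deltas": [[[0, 1, -4.4, 0, 0, 0, 42], [12, 0, 0, 0, 0, 0, 42], [12, 0, 0, 0, 0, 0, 42], [0, 0, 0, 0, 0, 0, 16], [0, 0, 0, 0, 0, 0, 16], [0, 0, 0, 0, 0, 0, 16], [0, 0, 0, 0, 0, 0, 16], [0, 0, 0, 0, 0, 0, 16], [0, 0, 0, 0, 0, 0, 16]]], "grip_force": 25}}

```text
time_s: 23.65
ee_pos: [0.5332, -0.0473, 0.1352]
eef_rot: [-1.487, 1.57, -3.072]
force: [-4.6, 0.1, 3.7]
grip_width: 0.0216
```

Run:
```python
from h import *
st()
```

```text
t 23.65 tcp [ 0.5332 -0.0473  0.1352] tool y ang -0.86 tilt [-0.001 -0.    -1.   ] F [-4.6  0.1  3.7] M [-0.05  1.31  0.  ] w 0.0216 q [-0.16  0.34  1.64 -0.    1.16 -0.14]
```

{"op": "play_rows", "data": {"deltas": [[[0, -0.7, 0, 0, 0, 0, 16], [-2, 0, 0, 0, 0, 0, 16], [-3, 0, 0, 0, 0, 0, 16], [-5, 0, 0, 0, 0, 0, 16]]]}}

```text
time_s: 24.05
ee_pos: [0.5328, -0.0472, 0.1451]
eef_rot: [2.33, 1.571, 0.744]
force: [0.6, 0.7, -1.3]
grip_width: 0.0217
```

Run:
```python
from h import *
st()
```

```text
t 24.05 tcp [ 0.5328 -0.0472  0.1451] tool y ang -0.86 tilt [ 0.  0. -1.] F [ 0.6  0.7 -1.3] M [-0.03  0.07  0.  ] w 0.0217 q [-0.16  0.32  1.64  0.    1.18 -0.14]
```

{"op": "play_rows", "data": {"deltas": [[[-10, 0, 0, 0, 0, 0, 16], [-15, 0, 0, 0, 0, 0, 16], [-20, 0, 0, 0, 0, 0, 16], [-25, 0, 0, 0, 0, 0, 16], [-25, 0, 0, 0, 0, 0, 16], [-25, 0, 0, 0, 0, 0, 16], [0, 0, 0, 0, 0, 0, 16]]]}}

```text
time_s: 24.75
ee_pos: [0.5338, -0.0474, 0.2689]
eef_rot: [1.437, 1.565, -0.149]
force: [-0.2, -0.4, -1.5]
grip_width: 0.0216
```

Run:
```python
from h import *
st();shot('top','t18.png');shot('scene','s18.png');zoom('t18.png','t18z.png',(170,270,170,330));zoom('s18.png','s18z.png',(150,260,200,390))
```

```text
t 24.75 tcp [ 0.5338 -0.0474  0.2689] tool y ang -0.86 tilt [ 0.006 -0.001 -1.   ] F [-0.2 -0.4 -1.5] M [-0.07  0.12 -0.04] w 0.0216 q [-0.16  0.22  1.47  0.    1.44 -0.14]
scale 5.0
scale 4.2105263157894735
```

View pics/t18z.png

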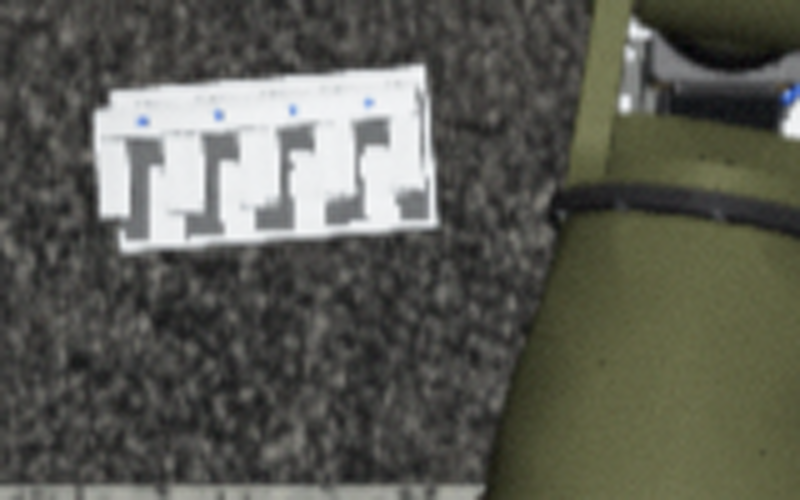

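View pics/s18z.png

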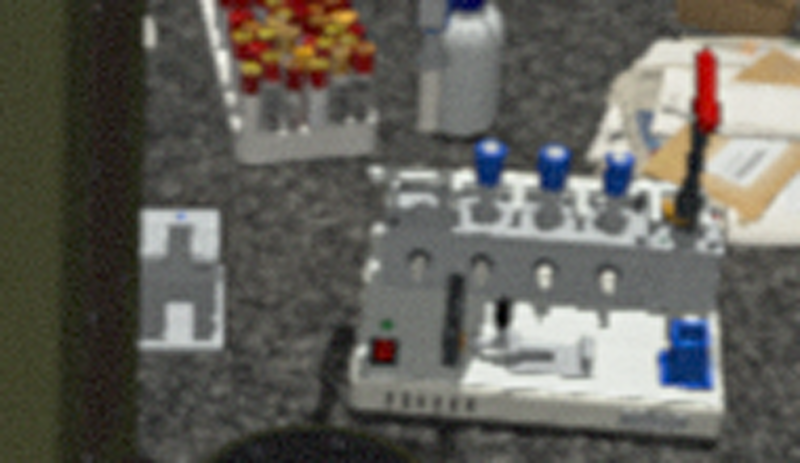

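{"op": "play_rows", "data": {"deltas": [[[0, -10, -30, 0, 0, 0, 16], [0, -10, -40, 0, 0, 0, 16], [0, 0, -40, 0, 0, 0, 16], [0, 0, -20, 0, 0, 0, 16], [0, 0, 0, 0, 0, 0, 16]]]}}

```text
time_s: 25.35
ee_pos: [0.5141, 0.0851, 0.2636]
eef_rot: [-1.597, 1.569, 3.104]
force: [-0.2, -0.9, -1.2]
grip_width: 0.0212
```

Run:
```python
from h import *
st();shot('wrist','w19.png')
```

```text
t 25.35 tcp [0.5141 0.0851 0.2636] tool y ang -0.7 tilt [-0.002  0.    -1.   ] F [-0.2 -0.9 -1.2] M [-0.11  0.05  0.02] w 0.0212 q [0.09 0.2  1.51 0.   1.43 0.11]
```

View pics/w19.png

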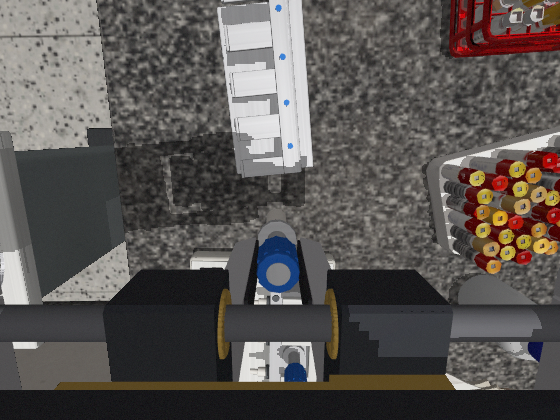

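Run:
```python
from h import *
c=load('w19.png');D=np.array([onz(c,u,v,.08)[:2] for u,v in [(290,146),(286,103),(282,57),(278.5,8)]]);print(D.round(4),np.diff(D,axis=0))
zoom('w19.png','w19z.png',(0,190,200,330))
```

```text
[[0.5283 0.1382]
 [0.5243 0.1817]
 [0.5206 0.2257]
 [0.5176 0.2698]] [[-0.00397829  0.04355168]
 [-0.00373852  0.04398119]
 [-0.00301293  0.04412723]]
scale 3.1578947368421053
```

View pics/w19z.png

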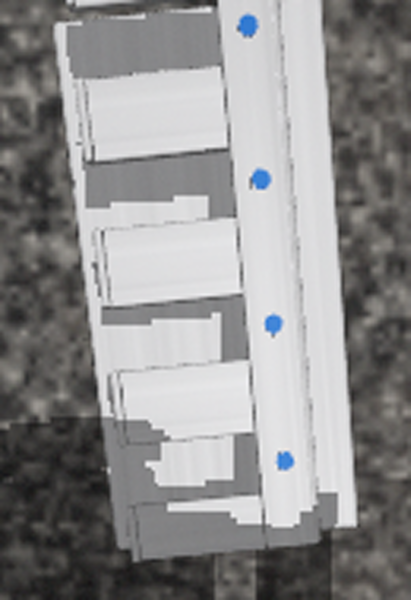

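Run:
```python
from h import *
c=load('w19.png');s=600/190;f=lambda x,y:onz(c,200+(x+.5)/s-.5,(y+.5)/s-.5,.08)[:2]
yaw=np.radians(4.65);ex=np.array([np.cos(yaw),np.sin(yaw)]);ey=np.array([-ex[1],ex[0]])
for n,a,b,d in [('A',(252,433),(260,497),(285,461)),('B',(240,296),(250,363),(273,324)),('C',(229,152),(239,218),(261,179)),('D',(217,8),(224,70),(248,26))]:
    pa,pb,pd=f(*a),f(*b),f(*d);m=(pa+pb)/2
    print(n,'edges',pa.round(4),pb.round(4),'w',((pa-pb)@ey).round(4),'hang',(m-.013*ex).round(4),'dot-m',((pd-m)@ex).round(4),((pd-m)@ey).round(4))
```

```text
A edges [0.5172 0.1479] [0.5197 0.1267] w 0.0213 hang [0.5055 0.1362] dot-m 0.0098 0.0005
B edges [0.5138 0.1913] [0.5168 0.1703] w 0.0211 hang [0.5023 0.1797] dot-m 0.0092 0.0009
C edges [0.5109 0.2343] [0.5138 0.2149] w 0.0196 hang [0.4994 0.2236] dot-m 0.0087 0.001
D edges [0.5078 0.275 ] [0.5097 0.2578] w 0.0173 hang [0.4958 0.2653] dot-m 0.0088 0.0028
```

Run:
```python
from h import *
c=load('w19.png');zoom('w19.png','w19h.png',(220,300,230,330))
print(onz(c,279,272,.2887), proj(c,[[.5141,.0851,.2887],[.5141,.0841,.2887]]))
```

```text
scale 7.5
[0.5153963  0.08473698 0.2887    ] [[276.35172017 271.33772412]
 [276.37729409 273.23702472]]
```

View pics/w19h.png

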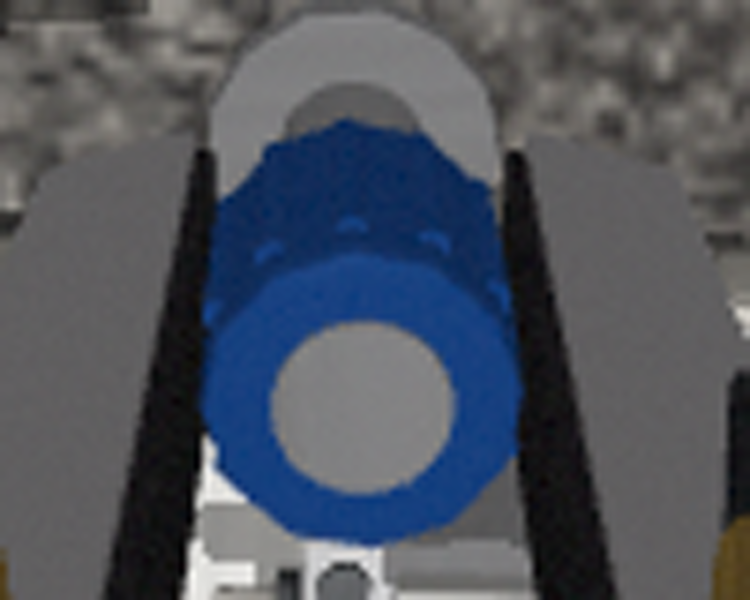

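{"op": "play_rows", "data": {"deltas": [[[0, -5, -27, 0, 0, 0, 16], [0, -4, -26, 0, 0, 0, 16], [25, 0, 0, 0, 0, 0, 16], [25, 0, 0, 0, 0, 0, 16], [25, 0, 0, 0, 0, 0, 16], [0, 0, 0, 0, 0, 0, 16]]]}}

```text
time_s: 26.0
ee_pos: [0.5051, 0.1348, 0.1865]
eef_rot: [-1.336, 1.565, -2.923]
force: [-0.4, -0.2, -1.5]
grip_width: 0.0217
```

Run:
```python
from h import *
delta([.5053,.1376,.115]);shot('wrist','w20.png')
```

```text
t 26.0 tcp [0.5051 0.1348 0.1865] tool y ang -0.92 tilt [-0.006 -0.001 -1.   ] F [-0.4 -0.2 -1.5] M [-0.03  0.11  0.07] w 0.0217 q [ 0.19  0.26  1.62 -0.    1.27  0.21]
tool delta mm [71.5  0.6 -2.9]
```

View pics/w20.png

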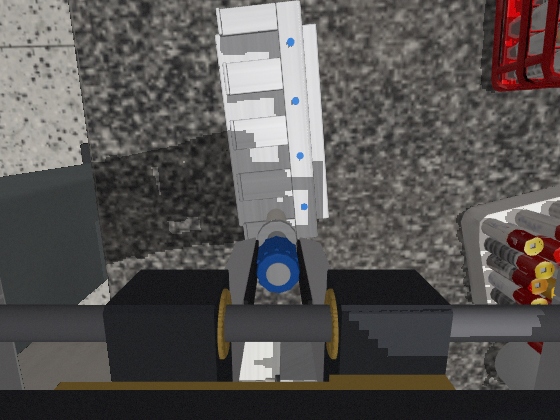

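```bash
cat >> h.py <<'E'
def dots(c,n=4):
    hsv=cv2.cvtColor(c['img'],cv2.COLOR_RGB2HSV);m=cv2.inRange(hsv,(100,110,120),(125,255,255))
    k,l,s,ce=cv2.connectedComponentsWithStats(m);out=[]
    for i in range(1,k):
        if 6<=s[i,4]<=60 and max(s[i,2:4])<10: out.append((onz(c,*ce[i],.08)[:2],ce[i].round(1),s[i,4]))
    return out
def hang(D):
    D=np.array(D);d=D[-1]-D[0];ey=d/np.linalg.norm(d);ex=np.array([ey[1],-ey[0]])
    print('yaw',np.degrees(np.arctan2(ex[1],ex[0])).round(2)); return D-.022*ex
E
python3 - <<'E'
from h import *
c=load('w20.png');d=dots(c)
for x in d: print(x)
D=sorted([x[0] for x in d if 280<x[1][0]<320],key=lambda p:p[1]);print(hang(D).round(4))
E
```

```text
(array([0.5170699 , 0.27029082]), array([290.2,  41.6]), np.int32(49))
(array([0.52067313, 0.22645985]), array([295. , 100.5]), np.int32(44))
(array([0.52452516, 0.18269353]), array([299.8, 155.2]), np.int32(38))
(array([0.52801081, 0.13876658]), array([303.8, 206.3]), np.int32(35))
(array([0.51374796, 0.0972624 ]), array([287.8, 251.7]), np.int32(6))
yaw -1.1
[[0.4918 0.0977]
 [0.506  0.1392]
 [0.5025 0.1831]
 [0.4987 0.2269]
 [0.4951 0.2707]]
```

{"op": "play_rows", "data": {"deltas": [[[5, 0.5, -3.4, 0, 0, 0, 16], [10, 0, 0, 0, 0, 0, 16], [10, 0, 0, 0, 0, 0, 16], [10, 0, 0, 0, 0, 0, 16], [0, 0, 0, 0, 0, 0, 16]]]}}

```text
time_s: 26.55
ee_pos: [0.5064, 0.1394, 0.1533]
eef_rot: [-1.341, 1.568, -2.927]
force: [-0.4, 0.3, -1.7]
grip_width: 0.0219
```

Run:
```python
from h import *
delta([.5055,.1382,.115]);shot('wrist','w21.png')
```

```text
t 26.55 tcp [0.5064 0.1394 0.1533] tool y ang -0.86 tilt [-0.002 -0.001 -1.   ] F [-0.4  0.3 -1.7] M [-0.07  0.06  0.03] w 0.0219 q [ 0.2   0.3   1.65 -0.    1.2   0.21]
tool delta mm [38.3 -0.8  1.2]
```

View pics/w21.png

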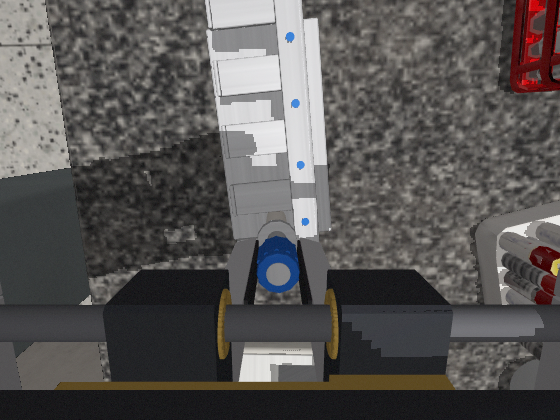

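{"op": "play_rows", "data": {"deltas": [[[8, -0.8, 1, 0, 0, 0, 16], [10, 0, 0, 0, 0, 0, 16], [8, 0, 0, 0, 0, 0, 16], [6, 0, 0, 0, 0, 0, 16], [3, 0, 0, 0, 0, 0, 16], [0, 0, 0, 0, 0, 0, 16]]]}}

```text
time_s: 27.2
ee_pos: [0.5061, 0.1386, 0.1195]
eef_rot: [-1.353, 1.57, -2.939]
force: [0.3, -0.4, -1.3]
grip_width: 0.0212
```

Run:
```python
from h import *
delta([.5055,.1382,.115])
```

```text
t 27.2 tcp [0.5061 0.1386 0.1195] tool y ang -0.86 tilt [-0.001 -0.    -1.   ] F [ 0.3 -0.4 -1.3] M [-0.06  0.08  0.01] w 0.0212 q [ 0.2   0.33  1.69 -0.    1.12  0.21]
tool delta mm [ 4.5 -0.6  0.4]
```

{"op": "play_rows", "data": {"deltas": [[[2, 0, 0, 0, 0, 0, 16], [1, 0, 0, 0, 0, 0, 16], [1, 0, 0, 0, 0, 0, 16], [1, 0, 0, 0, 0, 0, 16], [0, 0, 0, 0, 0, 0, 16]]]}}

```text
time_s: 27.7
ee_pos: [0.5063, 0.1386, 0.1151]
eef_rot: [1.783, 1.57, 0.198]
force: [0.4, 0.3, -0.3]
grip_width: 0.0215
```

Run:
```python
from h import *
st()
```

```text
t 27.7 tcp [0.5063 0.1386 0.1151] tool y ang -0.86 tilt [ 0.  0. -1.] F [ 0.4  0.3 -0.3] M [-0.04  0.13  0.  ] w 0.0215 q [0.2  0.34 1.69 0.   1.11 0.21]
```

{"op": "play_rows", "data": {"deltas": [[[1, 0, 0, 0, 0, 0, 16], [0, 0, 0, 0, 0, 0, 28], [0, 0, 0, 0, 0, 0, 36], [0, 0, 0, 0, 0, 0, 42], [0, 0, 0, 0, 0, 0, 42], [-30, 0, 0, 0, 0, 0, 42], [-40, 0, 0, 0, 0, 0, 42], [-40, 0, 30, 0, 0, 0, 42], [-30, 0, 40, 0, 0, 0, 42], [0, 0, 0, 0, 0, 0, 42]]]}}

```text
time_s: 28.7
ee_pos: [0.5064, 0.0657, 0.2582]
eef_rot: [1.561, 1.564, -0.028]
force: [0.4, -0.0, -0.2]
grip_width: 0.0419
```

Run:
```python
from h import *
st();shot('wrist','w22.png')
```

```text
t 28.7 tcp [0.5064 0.0657 0.2582] tool y ang -1.02 tilt [ 0.007 -0.    -1.   ] F [ 0.4 -0.  -0.2] M [-0.08  0.05 -0.02] w 0.0419 q [ 0.06  0.17  1.56 -0.    1.41  0.08]
```

View pics/w22.png

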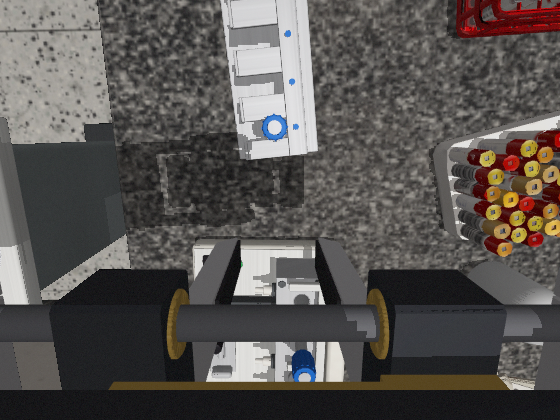

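{"op": "play_rows", "data": {"deltas": [[[0, 7, 40, 0, 0, 0, 42], [0, 7, 40, 0, 0, 0, 42], [0, 7, 40, 0, 0, 0, 42], [0, 7, 41, 0, 0, 0, 42], [30, 0, 0, 0, 0, 0, 42], [30, 0, 0, 0, 0, 0, 42], [26, 0, 0, 0, 0, 0, 42], [0, 0, 0, 0, 0, 0, 42], [0, 0, 0, 0, 0, 0, 42]]]}}

```text
time_s: 29.65
ee_pos: [0.5308, -0.0922, 0.1679]
eef_rot: [-1.881, 1.57, 2.817]
force: [0.1, -0.6, 1.3]
grip_width: 0.0419
```

Run:
```python
from h import *
delta([.5313,-.0957,.135]);shot('wrist','w23.png')
```

```text
t 29.65 tcp [ 0.5308 -0.0922  0.1679] tool y ang -0.83 tilt [-0.001  0.    -1.   ] F [ 0.1 -0.6  1.3] M [-0.16  0.08 -0.04] w 0.0419 q [-0.24  0.31  1.6   0.    1.23 -0.23]
tool delta mm [32.9  0.5  3.5]
```

View pics/w23.png

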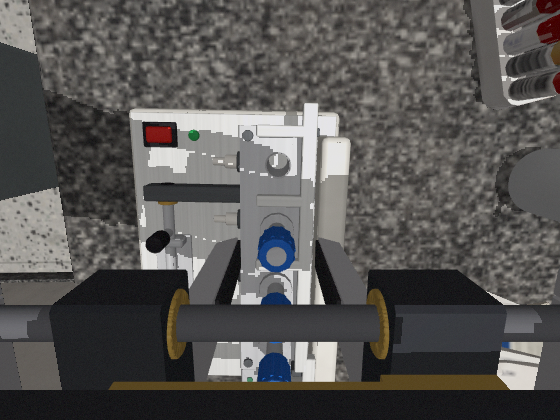

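Run:
```python
from h import *
c=load('w23.png');print(onz(c,276.5,257,.16),onz(c,278,165,.1))
```

```text
[ 0.530688   -0.09718396  0.16      ] [ 0.53231322 -0.0485902   0.1       ]
```

{"op": "play_rows", "data": {"deltas": [[[10, 0, 4, 0, 0, 0, 42], [12, 0, 0, 0, 0, 0, 42], [11, 0, 0, 0, 0, 0, 42], [0, 0, 0, 0, 0, 0, 16], [0, 0, 0, 0, 0, 0, 16], [0, 0, 0, 0, 0, 0, 16], [0, 0, 0, 0, 0, 0, 16], [0, 0, 0, 0, 0, 0, 16], [0, 0, 0, 0, 0, 0, 16]]]}}

```text
time_s: 30.6
ee_pos: [0.5308, -0.0969, 0.1352]
eef_rot: [1.328, 1.57, -0.258]
force: [-0.7, -0.7, 0.9]
grip_width: 0.0214
```

Run:
```python
from h import *
st()
```

```text
t 30.6 tcp [ 0.5308 -0.0969  0.1352] tool y ang -0.86 tilt [ 0. -0. -1.] F [-0.7 -0.7  0.9] M [0.   0.17 0.05] w 0.0214 q [-0.25  0.34  1.63 -0.    1.16 -0.23]
```

{"op": "play_rows", "data": {"deltas": [[[-2, 0, 0, 0, 0, 0, 16], [-4, 0, 0, 0, 0, 0, 16], [-8, 0, 0, 0, 0, 0, 16], [0, 0, 0, 0, 0, 0, 16]]]}}

```text
time_s: 31.0
ee_pos: [0.5311, -0.0969, 0.1503]
eef_rot: [1.317, 1.569, -0.268]
force: [-1.4, 0.5, -0.8]
grip_width: 0.0214
```

Run:
```python
from h import *
st()
```

```text
t 31.0 tcp [ 0.5311 -0.0969  0.1503] tool y ang -0.86 tilt [ 0.001 -0.    -1.   ] F [-1.4  0.5 -0.8] M [-0.04  0.24  0.03] w 0.0214 q [-0.25  0.33  1.62 -0.    1.19 -0.23]
```

{"op": "play_rows", "data": {"deltas": [[[-15, 0, 0, 0, 0, 0, 16], [-20, 0, 0, 0, 0, 0, 16], [-25, 0, 0, 0, 0, 0, 16], [-25, 0, 0, 0, 0, 0, 16], [-25, 0, 0, 0, 0, 0, 16], [0, -5, -40, 0, 0, 0, 16], [0, -5, -40, 0, 0, 0, 16], [0, -5, -45, 0, 0, 0, 16], [0, -5, -45, 0, 0, 0, 16], [0, 0, 0, 0, 0, 0, 16]]]}}

```text
time_s: 32.0
ee_pos: [0.5126, 0.0776, 0.2592]
eef_rot: [2.83, 1.57, 1.249]
force: [-0.5, -0.6, -0.6]
grip_width: 0.0211
```

Run:
```python
from h import *
st();c=shot('wrist','w24.png')
for x in dots(c): print(x)
```

```text
t 32.0 tcp [0.5126 0.0776 0.2592] tool y ang -0.6 tilt [ 0.     0.001 -1.   ] F [-0.5 -0.6 -0.6] M [-0.07  0.03  0.  ] w 0.0211 q [0.08 0.19 1.53 0.   1.42 0.09]
(array([0.52065847, 0.22651456]), array([283.4,  47.1]), np.int32(31))
(array([0.52440356, 0.18255406]), array([287.4,  94.2]), np.int32(26))
(array([0.52806507, 0.13876466]), array([291. , 138.4]), np.int32(23))
```

View pics/w24.png

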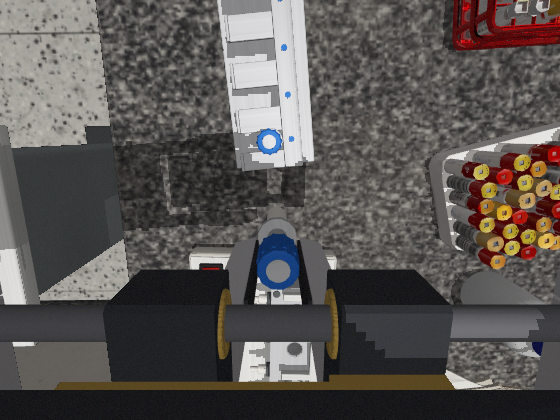

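{"op": "play_rows", "data": {"deltas": [[[0, -4, -34, 0, 0, 0, 16], [0, -4, -35, 0, 0, 0, 16], [0, -4, -34, 0, 0, 0, 16], [20, 0, 0, 0, 0, 0, 16], [30, 0, 0, 0, 0, 0, 16], [20, 0, 0, 0, 0, 0, 16], [0, 0, 0, 0, 0, 0, 16], [0, 0, 0, 0, 0, 0, 16]]]}}

```text
time_s: 32.85
ee_pos: [0.5033, 0.1759, 0.1897]
eef_rot: [1.616, 1.57, 0.029]
force: [0.2, 0.2, -1.8]
grip_width: 0.0215
```

Run:
```python
from h import *
delta([.5018,.1806,.115]);c=shot('wrist','w25.png')
for x in dots(c): print(x)
```

```text
t 32.85 tcp [0.5033 0.1759 0.1897] tool y ang -0.91 tilt [ 0.  0. -1.] F [ 0.2  0.2 -1.8] M [-0.11  0.07  0.02] w 0.0215 q [ 0.27  0.28  1.59 -0.    1.28  0.28]
tool delta mm [74.7 -1.6 -4.6]
(array([0.51719614, 0.27034743]), array([291.8,  97.7]), np.int32(40))
(array([0.5208208 , 0.22654548]), array([296.4, 151.9]), np.int32(35))
(array([0.52440957, 0.18269294]), array([300.7, 202.6]), np.int32(32))
(array([0.49984273, 0.14240122]), array([273.5, 246.7]), np.int32(6))
```

View pics/w25.png

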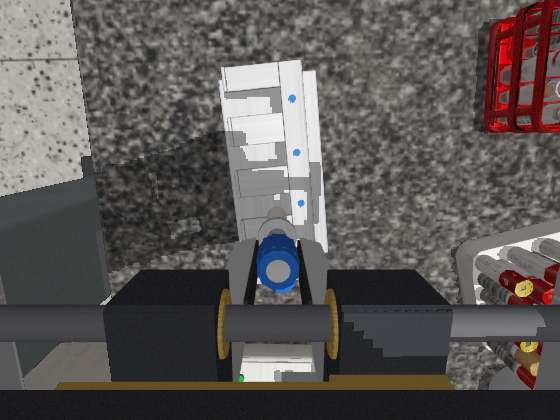

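{"op": "play_rows", "data": {"deltas": [[[5, -1, -4.6, 0, 0, 0, 16], [10, 0, 0, 0, 0, 0, 16], [10, 0, 0, 0, 0, 0, 16], [10, 0, 0, 0, 0, 0, 16], [0, 0, 0, 0, 0, 0, 16]]]}}

```text
time_s: 33.4
ee_pos: [0.5011, 0.181, 0.1521]
eef_rot: [-1.27, 1.568, -2.856]
force: [0.1, -0.0, -1.8]
grip_width: 0.0219
```

Run:
```python
from h import *
delta([.5018,.1806,.115])
```

```text
t 33.4 tcp [0.5011 0.181  0.1521] tool y ang -0.86 tilt [-0.003 -0.001 -1.   ] F [ 0.1 -0.  -1.8] M [-0.1   0.1  -0.01] w 0.0219 q [ 0.28  0.31  1.63 -0.    1.2   0.29]
tool delta mm [37.1  0.8  0.4]
```

{"op": "play_rows", "data": {"deltas": [[[8, 0.5, 0, 0, 0, 0, 16], [10, 0, 0, 0, 0, 0, 16], [8, 0, 0, 0, 0, 0, 16], [5, 0, 0, 0, 0, 0, 16], [3, 0, 0, 0, 0, 0, 16], [2, 0, 0, 0, 0, 0, 16], [1, 0, 0, 0, 0, 0, 16], [0, 0, 0, 0, 0, 0, 16]]]}}

```text
time_s: 34.2
ee_pos: [0.5025, 0.1812, 0.117]
eef_rot: [1.773, 1.571, 0.187]
force: [0.1, 1.0, -0.7]
grip_width: 0.0215
```

Run:
```python
from h import *
delta([.5018,.1806,.115])
```

```text
t 34.2 tcp [0.5025 0.1812 0.117 ] tool y ang -0.86 tilt [ 0.  0. -1.] F [ 0.1  1.  -0.7] M [-0.08  0.05  0.03] w 0.0215 q [ 0.28  0.36  1.67 -0.    1.12  0.29]
tool delta mm [ 2.  -0.6  0.6]
```

{"op": "play_rows", "data": {"deltas": [[[1, 0, 0, 0, 0, 0, 16], [1, 0, 0, 0, 0, 0, 16], [1, 0, 0, 0, 0, 0, 16], [0, 0, 0, 0, 0, 0, 16]]]}}

```text
time_s: 34.6
ee_pos: [0.5027, 0.1813, 0.115]
eef_rot: [1.874, 1.57, 0.288]
force: [-3.9, -0.2, 9.1]
grip_width: 0.0215
```

Run:
```python
from h import *
st()
```

```text
t 34.6 tcp [0.5027 0.1813 0.115 ] tool y ang -0.86 tilt [ 0.001  0.    -1.   ] F [-3.9 -0.2  9.1] M [-0.28  0.84 -0.02] w 0.0215 q [0.28 0.36 1.67 0.   1.12 0.29]
```

{"op": "play_rows", "data": {"deltas": [[[0, 0, 0, 0, 0, 0, 28], [0, 0, 0, 0, 0, 0, 36], [0, 0, 0, 0, 0, 0, 42], [-30, 0, 0, 0, 0, 0, 42], [-40, 0, 0, 0, 0, 0, 42], [-40, 0, 30, 0, 0, 0, 42], [-20, 0, 40, 0, 0, 0, 42], [0, 0, 0, 0, 0, 0, 42]]]}}

```text
time_s: 35.4
ee_pos: [0.5023, 0.1084, 0.2471]
eef_rot: [1.613, 1.566, 0.024]
force: [0.0, 0.1, -0.3]
grip_width: 0.042
```

Run:
```python
from h import *
delta([.5293,-.1446,.170]);shot('wrist','w26.png')
```

```text
t 35.4 tcp [0.5023 0.1084 0.2471] tool y ang -1.02 tilt [ 0.005  0.    -1.   ] F [ 0.   0.1 -0.3] M [-0.06  0.09  0.  ] w 0.042 q [ 0.14  0.19  1.57 -0.    1.39  0.16]
tool delta mm [ 77.2  31.1 252.5]
```

View pics/w26.png

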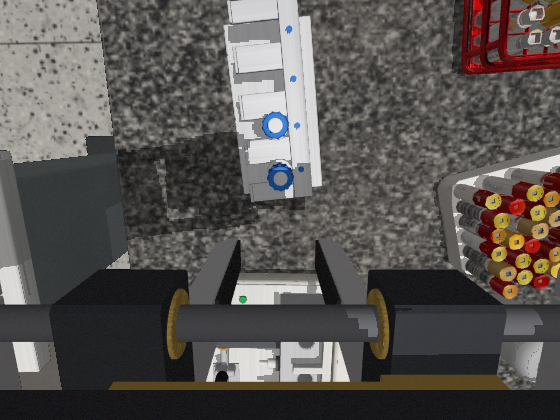

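{"op": "play_rows", "data": {"deltas": [[[0, 5, 42, 0, 0, 0, 42], [0, 5, 42, 0, 0, 0, 42], [0, 5, 42, 0, 0, 0, 42], [0, 5, 42, 0, 0, 0, 42], [0, 5, 42, 0, 0, 0, 42], [0, 6, 42, 0, 0, 0, 42], [25, 0, 0, 0, 0, 0, 42], [30, 0, 0, 0, 0, 0, 42], [22, 0, 0, 0, 0, 0, 42], [0, 0, 0, 0, 0, 0, 42]]]}}

```text
time_s: 36.45
ee_pos: [0.5273, -0.14, 0.1631]
eef_rot: [-1.903, 1.564, 2.795]
force: [-0.4, -0.7, -0.3]
grip_width: 0.0421
```

Run:
```python
from h import *
delta([.5293,-.1446,.135]);shot('wrist','w27.png')
```

```text
t 36.45 tcp [ 0.5273 -0.14    0.1631] tool y ang -0.83 tilt [-0.006  0.002 -1.   ] F [-0.4 -0.7 -0.3] M [-0.05  0.1  -0.01] w 0.0421 q [-0.33  0.33  1.58  0.    1.24 -0.31]
tool delta mm [28.1  2.3  4.6]
```

View pics/w27.png

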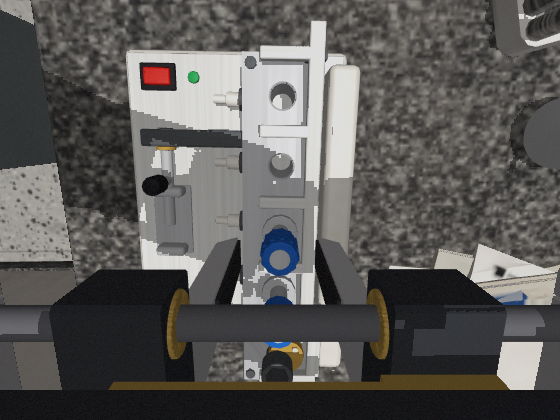

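{"op": "play_rows", "data": {"deltas": [[[8, 1, 4.6, 0, 0, 0, 42], [10, 0, 0, 0, 0, 0, 42], [10, 0, 0, 0, 0, 0, 42], [0, 0, 0, 0, 0, 0, 16], [0, 0, 0, 0, 0, 0, 16], [0, 0, 0, 0, 0, 0, 16], [0, 0, 0, 0, 0, 0, 16], [0, 0, 0, 0, 0, 0, 16], [0, 0, 0, 0, 0, 0, 16]]]}}

```text
time_s: 37.4
ee_pos: [0.5296, -0.1458, 0.1393]
eef_rot: [1.199, 1.57, -0.387]
force: [-1.2, 0.4, 2.8]
grip_width: 0.0213
```

Run:
```python
from h import *
st()
```

```text
t 37.4 tcp [ 0.5296 -0.1458  0.1393] tool y ang -0.86 tilt [ 0. -0. -1.] F [-1.2  0.4  2.8] M [-0.06  0.41 -0.02] w 0.0213 q [-0.34  0.36  1.6  -0.    1.18 -0.32]
```

{"op": "play_rows", "data": {"deltas": [[[-2, 0, 0, 0, 0, 0, 16], [-4, 0, 0, 0, 0, 0, 16], [-8, 0, 0, 0, 0, 0, 16], [0, 0, 0, 0, 0, 0, 16]]]}}

```text
time_s: 37.8
ee_pos: [0.5298, -0.1459, 0.1542]
eef_rot: [1.206, 1.569, -0.379]
force: [-0.6, -0.3, -0.6]
grip_width: 0.0213
```

Run:
```python
from h import *
st()
```

```text
t 37.8 tcp [ 0.5298 -0.1459  0.1542] tool y ang -0.85 tilt [ 0.001 -0.001 -1.   ] F [-0.6 -0.3 -0.6] M [-0.01  0.3  -0.02] w 0.0213 q [-0.34  0.34  1.59 -0.    1.21 -0.32]
```

{"op": "play_rows", "data": {"deltas": [[[-15, 0, 0, 0, 0, 0, 16], [-20, 0, 0, 0, 0, 0, 16], [-25, 0, 0, 0, 0, 0, 16], [-25, 0, 0, 0, 0, 0, 16], [-25, 0, 0, 0, 0, 0, 16], [0, -5, -40, 0, 0, 0, 16], [0, -5, -45, 0, 0, 0, 16], [0, -5, -45, 0, 0, 0, 16], [0, -5, -45, 0, 0, 0, 16], [0, -5, -45, 0, 0, 0, 16]]]}}

```text
time_s: 38.8
ee_pos: [0.5073, 0.0763, 0.2632]
eef_rot: [1.693, 1.57, 0.107]
force: [1.0, 0.1, -1.3]
grip_width: 0.0213
```

{"op": "play_rows", "data": {"deltas": [[[0, 0, -20, 0, 0, 0, 16], [0, 0, 0, 0, 0, 0, 16]]]}}

```text
time_s: 39.0
ee_pos: [0.5078, 0.0968, 0.2631]
eef_rot: [2.452, 1.57, 0.869]
force: [-0.1, -0.2, -1.7]
grip_width: 0.0217
```

Run:
```python
from h import *
st();c=shot('wrist','w28.png')
for x in dots(c): print(x)
```

```text
t 39.0 tcp [0.5078 0.0968 0.2631] tool y ang -0.67 tilt [ 0.  0. -1.] F [-0.1 -0.2 -1.7] M [-0.08  0.06  0.04] w 0.0217 q [0.12 0.19 1.53 0.   1.43 0.13]
(array([0.51732344, 0.27025639]), array([284.4,  20.7]), np.int32(32))
(array([0.5207281 , 0.22655516]), array([288.1,  68.5]), np.int32(27))
(array([0.52434761, 0.18258633]), array([291.8, 113.9]), np.int32(23))
(array([0.5281377 , 0.13875865]), array([295.4, 156.6]), np.int32(22))
```

View pics/w28.png

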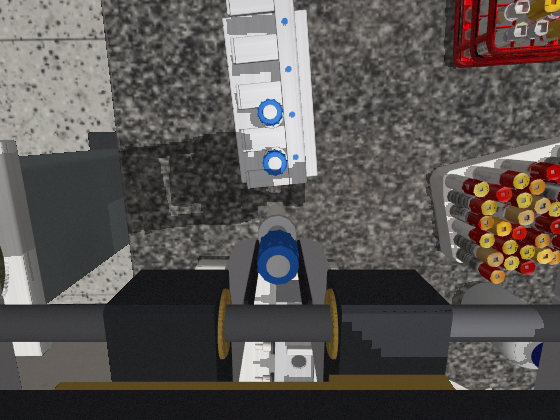

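Run:
```python
from h import *
c=load('w28.png');zoom('w28.png','w28h.png',(220,300,230,330));print(proj(c,[.5078,.0968,.2838]))
```

```text
scale 7.5
[[276.47480398 267.87982197]]
```

View pics/w28h.png

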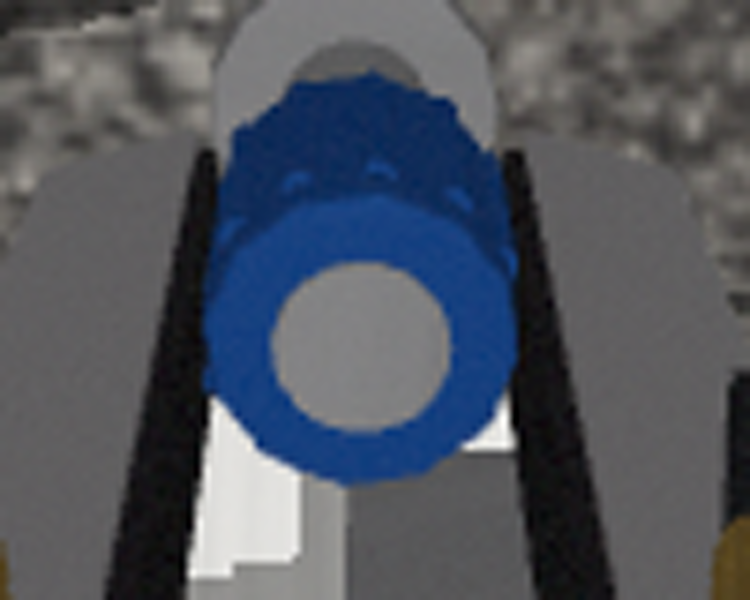

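{"op": "play_rows", "data": {"deltas": [[[0, -4, -40, 0, 0, 0, 16], [0, -4, -45, 0, 0, 0, 16], [0, -3, -43, 0, 0, 0, 16], [20, 0, 0, 0, 0, 0, 16], [30, 0, 0, 0, 0, 0, 16], [20, 0, 0, 0, 0, 0, 16], [0, 0, 0, 0, 0, 0, 16], [0, 0, 0, 0, 0, 0, 16]]]}}

```text
time_s: 39.85
ee_pos: [0.4996, 0.2219, 0.1937]
eef_rot: [1.772, 1.57, 0.185]
force: [-0.2, -0.4, -0.6]
grip_width: 0.0213
```

Run:
```python
from h import *
delta([.498,.2237,.119]);c=shot('wrist','w29.png')
for x in dots(c): print(x)
```

```text
t 39.85 tcp [0.4996 0.2219 0.1937] tool y ang -0.92 tilt [ 0.  0. -1.] F [-0.2 -0.4 -0.6] M [-0.02  0.03  0.04] w 0.0213 q [ 0.35  0.3   1.55 -0.    1.29  0.37]
tool delta mm [74.7 -1.6 -1.8]
(array([0.51725004, 0.27022503]), array([296.4, 154.4]), np.int32(30))
(array([0.52080076, 0.22634718]), array([300.5, 204.2]), np.int32(28))
```

{"op": "play_rows", "data": {"deltas": [[[5, -1, -1.8, 0, 0, 0, 16], [10, 0, 0, 0, 0, 0, 16], [10, 0, 0, 0, 0, 0, 16], [10, 0, 0, 0, 0, 0, 16], [0, 0, 0, 0, 0, 0, 16]]]}}

```text
time_s: 40.4
ee_pos: [0.4974, 0.2242, 0.1561]
eef_rot: [-1.189, 1.568, -2.775]
force: [0.6, 0.1, -1.0]
grip_width: 0.0213
```

Run:
```python
from h import *
delta([.498,.2237,.119])
```

```text
t 40.4 tcp [0.4974 0.2242 0.1561] tool y ang -0.86 tilt [-0.003 -0.001 -1.   ] F [ 0.6  0.1 -1. ] M [-0.07  0.09 -0.02] w 0.0213 q [ 0.36  0.34  1.59 -0.    1.22  0.37]
tool delta mm [37.1  0.7  0.5]
```

{"op": "play_rows", "data": {"deltas": [[[8, 0, 0, 0, 0, 0, 16], [10, 0, 0, 0, 0, 0, 16], [8, 0, 0, 0, 0, 0, 16], [5, 0, 0, 0, 0, 0, 16], [3, 0, 0, 0, 0, 0, 16], [0, 0, 0, 0, 0, 0, 16]]]}}

```text
time_s: 41.0
ee_pos: [0.4979, 0.2245, 0.1236]
eef_rot: [-1.198, 1.57, -2.783]
force: [0.4, 0.6, -2.3]
grip_width: 0.0213
```

Run:
```python
from h import *
delta([.498,.2237,.119])
```

```text
t 41.0 tcp [0.4979 0.2245 0.1236] tool y ang -0.86 tilt [-0.001 -0.    -1.   ] F [ 0.4  0.6 -2.3] M [-0.07  0.06  0.05] w 0.0213 q [ 0.36  0.37  1.62 -0.    1.15  0.37]
tool delta mm [4.6 0.1 0.8]
```

{"op": "play_rows", "data": {"deltas": [[[2, 0, 0, 0, 0, 0, 16], [1, 0, 0, 0, 0, 0, 16], [1, 0, 0, 0, 0, 0, 16], [1, 0, 0, 0, 0, 0, 16], [0, 0, 0, 0, 0, 0, 16]]]}}

```text
time_s: 41.5
ee_pos: [0.4981, 0.2245, 0.1192]
eef_rot: [1.969, 1.57, 0.384]
force: [0.1, -0.2, 0.4]
grip_width: 0.0214
```

Run:
```python
from h import *
st()
```

```text
t 41.5 tcp [0.4981 0.2245 0.1192] tool y ang -0.86 tilt [ 0.  0. -1.] F [ 0.1 -0.2  0.4] M [-0.14  0.16  0.07] w 0.0214 q [0.36 0.38 1.63 0.   1.14 0.37]
```

{"op": "play_rows", "data": {"deltas": [[[0.5, 0, 0, 0, 0, 0, 16], [0, 0, 0, 0, 0, 0, 28], [0, 0, 0, 0, 0, 0, 36], [0, 0, 0, 0, 0, 0, 42], [-30, 0, 0, 0, 0, 0, 42], [-40, 0, 0, 0, 0, 0, 42], [-40, 0, 30, 0, 0, 0, 42], [-30, 0, 40, 0, 0, 0, 42], [0, 5, 45, 0, 0, 0, 42], [0, 0, 0, 0, 0, 0, 42]]]}}

```text
time_s: 42.5
ee_pos: [0.5018, 0.1057, 0.2594]
eef_rot: [1.351, 1.569, -0.239]
force: [-0.0, 0.2, -0.5]
grip_width: 0.0421
```

Run:
```python
from h import *
delta([.5277,-.1905,.170]);shot('wrist','w30.png')
```

```text
t 42.5 tcp [0.5018 0.1057 0.2594] tool y ang -1.08 tilt [ 0.002 -0.    -1.   ] F [-0.   0.2 -0.5] M [-0.08  0.07 -0.04] w 0.0421 q [ 0.14  0.18  1.55 -0.    1.42  0.16]
tool delta mm [ 89.6  31.3 295.6]
```

View pics/w30.png

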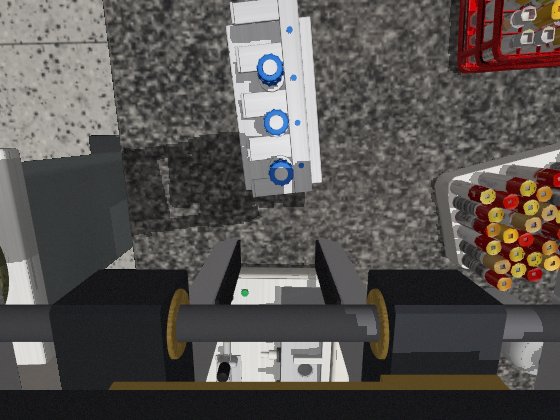

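{"op": "play_rows", "data": {"deltas": [[[0, 5, 45, 0, 0, 0, 42], [0, 5, 45, 0, 0, 0, 42], [0, 5, 45, 0, 0, 0, 42], [0, 5, 45, 0, 0, 0, 42], [0, 5, 45, 0, 0, 0, 42], [0, 6, 40, 0, 0, 0, 42], [0, 0, 25, 0, 0, 0, 42], [0, 0, 0, 0, 0, 0, 42], [0, 0, 0, 0, 0, 0, 42]]]}}

```text
time_s: 43.45
ee_pos: [0.5281, -0.1802, 0.2579]
eef_rot: [-2.207, 1.57, 2.491]
force: [0.3, 0.6, -0.8]
grip_width: 0.0421
```

Run:
```python
from h import *
delta([.5277,-.1905,.170]);shot('wrist','w31.png');shot('scene','s31.png');zoom('s31.png','s31z.png',(150,260,280,430))
```

```text
t 43.45 tcp [ 0.5281 -0.1802  0.2579] tool y ang -0.86 tilt [-0.001  0.001 -1.   ] F [ 0.3  0.6 -0.8] M [-0.06  0.02  0.03] w 0.0421 q [-0.39  0.28  1.42  0.    1.44 -0.38]
tool delta mm [87.9 -0.2 10.4]
scale 5.333333333333333
```

View pics/w31.png

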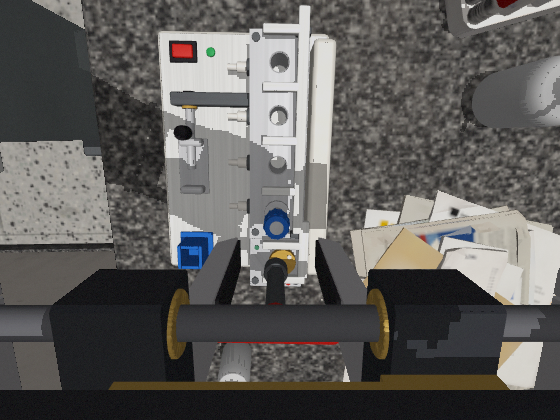

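View pics/s31z.png

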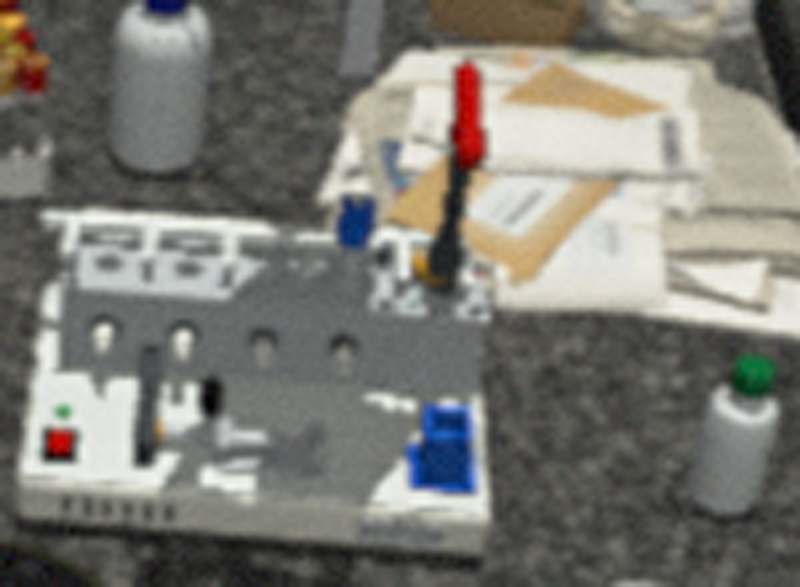

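Run:
```python
from h import *
c=load('w31.png');
for z in (.216,.225,.234): print(onz(c,285,343,z))
print(onz(c,276.5,225,.16))
```

```text
[ 0.53297924 -0.26583027  0.216     ]
[ 0.53284181 -0.25966953  0.225     ]
[ 0.53270438 -0.25350878  0.234     ]
[ 0.52766425 -0.19018044  0.16      ]
```

{"op": "play_rows", "data": {"deltas": [[[20, 0, 10, 0, 0, 0, 42], [30, 0, 0, 0, 0, 0, 42], [30, 0, 0, 0, 0, 0, 42], [10, 0, 0, 0, 0, 0, 42], [0, 0, 0, 0, 0, 0, 42]]]}}

```text
time_s: 44.05
ee_pos: [0.5276, -0.19, 0.1678]
eef_rot: [-1.997, 1.569, 2.701]
force: [0.4, 0.4, 0.3]
grip_width: 0.0418
```

Run:
```python
from h import *
delta([.5277,-.1905,.137]);shot('wrist','w32.png')
```

```text
t 44.05 tcp [ 0.5276 -0.19    0.1678] tool y ang -0.79 tilt [-0.002  0.001 -1.   ] F [0.4 0.4 0.3] M [-0.07  0.07 -0.06] w 0.0418 q [-0.41  0.36  1.53  0.    1.25 -0.4 ]
tool delta mm [30.8  0.1  0.6]
```

View pics/w32.png

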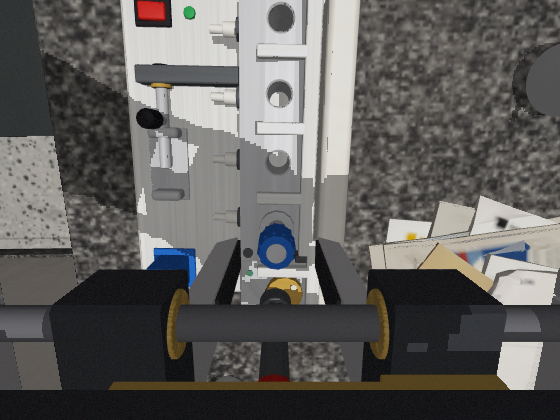

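{"op": "play_rows", "data": {"deltas": [[[10, 0, 0, 0, 0, 0, 42], [10, 0, 0, 0, 0, 0, 42], [10, 0, 0, 0, 0, 0, 42], [0, 0, 0, 0, 0, 0, 16], [0, 0, 0, 0, 0, 0, 16], [0, 0, 0, 0, 0, 0, 16], [0, 0, 0, 0, 0, 0, 16], [0, 0, 0, 0, 0, 0, 16], [0, 0, 0, 0, 0, 0, 16]]]}}

```text
time_s: 45.0
ee_pos: [0.5279, -0.1911, 0.1388]
eef_rot: [1.058, 1.57, -0.528]
force: [-1.5, -0.4, 2.0]
grip_width: 0.0212
```

Run:
```python
from h import *
st()
```

```text
t 45.0 tcp [ 0.5279 -0.1911  0.1388] tool y ang -0.86 tilt [ 0. -0. -1.] F [-1.5 -0.4  2. ] M [-0.08  0.24 -0.03] w 0.0212 q [-0.41  0.39  1.57 -0.    1.19 -0.4 ]
```

{"op": "play_rows", "data": {"deltas": [[[-2, 0, 0, 0, 0, 0, 16], [-4, 0, 0, 0, 0, 0, 16], [-8, 0, 0, 0, 0, 0, 16], [0, 0, 0, 0, 0, 0, 16]]]}}

```text
time_s: 45.4
ee_pos: [0.5281, -0.1912, 0.1538]
eef_rot: [1.106, 1.569, -0.48]
force: [-1.1, -0.4, -0.2]
grip_width: 0.0213
```

Run:
```python
from h import *
st()
```

```text
t 45.4 tcp [ 0.5281 -0.1912  0.1538] tool y ang -0.86 tilt [ 0.001 -0.001 -1.   ] F [-1.1 -0.4 -0.2] M [-0.02  0.3  -0.01] w 0.0213 q [-0.41  0.37  1.55 -0.    1.22 -0.4 ]
```

{"op": "play_rows", "data": {"deltas": [[[-15, 0, 0, 0, 0, 0, 16], [-20, 0, 0, 0, 0, 0, 16], [-25, 0, 0, 0, 0, 0, 16], [-25, 0, 0, 0, 0, 0, 16], [-25, 0, 0, 0, 0, 0, 16], [0, -5, -40, 0, 0, 0, 16], [0, -5, -45, 0, 0, 0, 16], [0, -5, -45, 0, 0, 0, 16], [0, -5, -45, 0, 0, 0, 16], [0, -5, -45, 0, 0, 0, 16]]]}}

```text
time_s: 46.4
ee_pos: [0.5056, 0.0311, 0.2627]
eef_rot: [1.668, 1.57, 0.082]
force: [0.6, -0.5, -0.7]
grip_width: 0.0211
```

{"op": "play_rows", "data": {"deltas": [[[0, 0, -45, 0, 0, 0, 16], [0, 0, -35, 0, 0, 0, 16], [0, 0, 0, 0, 0, 0, 16]]]}}

```text
time_s: 46.7
ee_pos: [0.5069, 0.1127, 0.2625]
eef_rot: [2.936, 1.57, 1.354]
force: [-0.6, -0.2, -1.3]
grip_width: 0.0212
```

Run:
```python
from h import *
o,M=st();c=shot('wrist','w33.png')
for x in dots(c): print(x)
print(proj(c,o['ee_pos']+[0,0,.0212]));zoom('w33.png','w33h.png',(220,300,230,330))
```

```text
t 46.7 tcp [0.5069 0.1127 0.2625] tool y ang -0.64 tilt [ 0.     0.001 -1.   ] F [-0.6 -0.2 -1.3] M [-0.08  0.04  0.02] w 0.0212 q [0.15 0.19 1.52 0.   1.43 0.16]
(array([0.517193  , 0.27026039]), array([285.4,  38.4]), np.int32(29))
(array([0.52086903, 0.226434  ]), array([289.3,  85.4]), np.int32(27))
(array([0.52452715, 0.18250626]), array([292.9, 129.9]), np.int32(22))
(array([0.52804333, 0.13864472]), array([296.2, 171.9]), np.int32(21))
[[276.4926426  268.26274533]]
scale 7.5
```

View pics/w33.png

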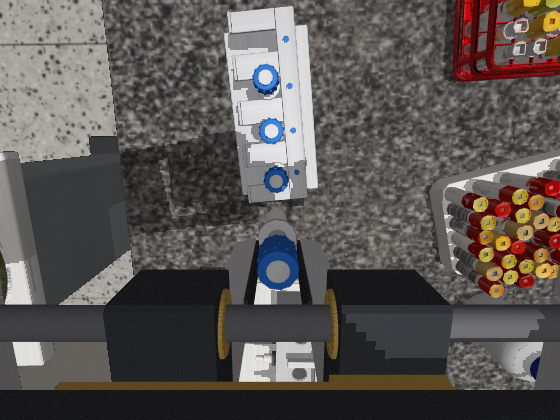

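View pics/w33h.png

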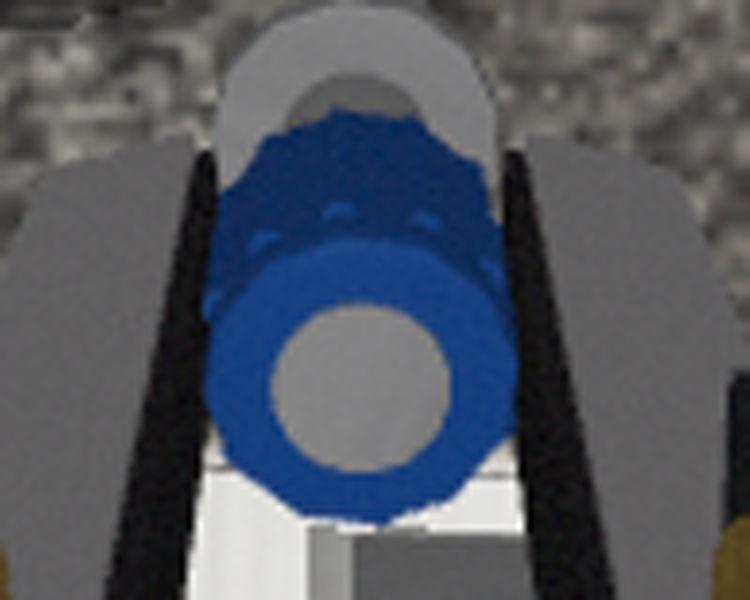

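{"op": "play_rows", "data": {"deltas": [[[0, -4, -40, 0, 0, 0, 16], [0, -4, -40, 0, 0, 0, 16], [0, -4, -40, 0, 0, 0, 16], [0, -3, -39, 0, 0, 0, 16], [20, 0, 0, 0, 0, 0, 16], [30, 0, 0, 0, 0, 0, 16], [20, 0, 0, 0, 0, 0, 16], [0, 0, 0, 0, 0, 0, 16], [0, 0, 0, 0, 0, 0, 16]]]}}

```text
time_s: 47.65
ee_pos: [0.4952, 0.2679, 0.1933]
eef_rot: [1.88, 1.57, 0.293]
force: [-0.0, -0.8, -1.3]
grip_width: 0.0209
```

Run:
```python
from h import *
delta([.4947,.2700,.1188]);c=shot('wrist','w34.png')
for x in dots(c): print(x)
```

```text
t 47.65 tcp [0.4952 0.2679 0.1933] tool y ang -0.91 tilt [ 0.  0. -1.] F [-0.  -0.8 -1.3] M [-0.02  0.02 -0.02] w 0.0209 q [ 0.43  0.34  1.5  -0.    1.3   0.45]
tool delta mm [74.5 -0.6 -2.1]
(array([0.51728322, 0.270303  ]), array([301.5, 206.6]), np.int32(31))
```

View pics/w34.png

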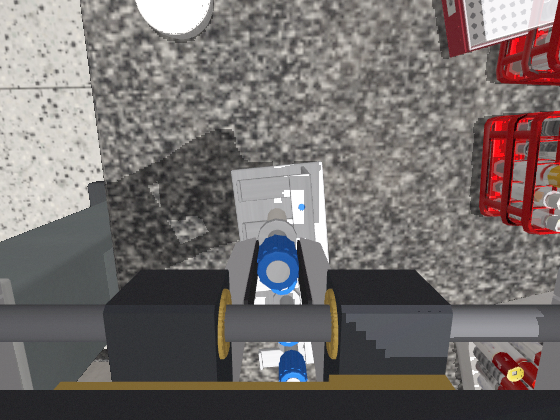

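{"op": "play_rows", "data": {"deltas": [[[5, 0, -2.1, 0, 0, 0, 16], [10, 0, 0, 0, 0, 0, 16], [10, 0, 0, 0, 0, 0, 16], [10, 0, 0, 0, 0, 0, 16], [0, 0, 0, 0, 0, 0, 16]]]}}

```text
time_s: 48.2
ee_pos: [0.494, 0.2703, 0.1555]
eef_rot: [-1.115, 1.568, -2.701]
force: [-0.2, -0.4, -1.5]
grip_width: 0.0217
```

Run:
```python
from h import *
delta([.4947,.2700,.1188])
```

```text
t 48.2 tcp [0.494  0.2703 0.1555] tool y ang -0.86 tilt [-0.003 -0.001 -1.   ] F [-0.2 -0.4 -1.5] M [-0.11  0.07 -0.06] w 0.0217 q [ 0.44  0.38  1.54 -0.    1.23  0.45]
tool delta mm [36.7  0.8  0.3]
```

{"op": "play_rows", "data": {"deltas": [[[8, 0, 0, 0, 0, 0, 16], [10, 0, 0, 0, 0, 0, 16], [8, 0, 0, 0, 0, 0, 16], [5, 0, 0, 0, 0, 0, 16], [3, 0, 0, 0, 0, 0, 16], [0, 0, 0, 0, 0, 0, 16]]]}}

```text
time_s: 48.8
ee_pos: [0.4946, 0.2706, 0.1231]
eef_rot: [-1.1, 1.57, -2.686]
force: [-0.8, 0.3, -1.1]
grip_width: 0.0214
```

Run:
```python
from h import *
delta([.4947,.2700,.1188])
```

```text
t 48.8 tcp [0.4946 0.2706 0.1231] tool y ang -0.86 tilt [-0. -0. -1.] F [-0.8  0.3 -1.1] M [-0.07  0.09 -0.05] w 0.0214 q [ 0.44  0.41  1.57 -0.    1.16  0.45]
tool delta mm [4.3 0.1 0.6]
```

{"op": "play_rows", "data": {"deltas": [[[2, 0, 0, 0, 0, 0, 16], [1, 0, 0, 0, 0, 0, 16], [1, 0, 0, 0, 0, 0, 16], [1, 0, 0, 0, 0, 0, 16], [0, 0, 0, 0, 0, 0, 16]]]}}

```text
time_s: 49.3
ee_pos: [0.4948, 0.2707, 0.1187]
eef_rot: [1.979, 1.57, 0.393]
force: [0.1, -0.8, -0.4]
grip_width: 0.0209
```

Run:
```python
from h import *
st()
```

```text
t 49.3 tcp [0.4948 0.2707 0.1187] tool y ang -0.86 tilt [ 0.  0. -1.] F [ 0.1 -0.8 -0.4] M [-0.1   0.07 -0.06] w 0.0209 q [ 0.44  0.41  1.58 -0.    1.15  0.45]
```

{"op": "play_rows", "data": {"deltas": [[[1, 0, 0, 0, 0, 0, 16], [0, 0, 0, 0, 0, 0, 28], [0, 0, 0, 0, 0, 0, 36], [0, 0, 0, 0, 0, 0, 42], [-30, 0, 0, 0, 0, 0, 42], [-40, 0, 0, 0, 0, 0, 42], [-40, 0, 30, 0, 0, 0, 42], [-40, 0, 45, 0, 0, 0, 42], [-20, 0, 45, 0, 0, 0, 42], [0, 0, 40, 0, 0, 0, 42]]]}}

```text
time_s: 50.3
ee_pos: [0.4929, 0.1168, 0.2836]
eef_rot: [1.729, 1.566, 0.144]
force: [0.2, -0.2, -0.7]
grip_width: 0.0419
```

Run:
```python
from h import *
st();shot('wrist','w35.png')
```

```text
t 50.3 tcp [0.4929 0.1168 0.2836] tool y ang -0.84 tilt [ 0.005  0.001 -1.   ] F [ 0.2 -0.2 -0.7] M [-0.08  0.   -0.01] w 0.0419 q [ 0.16  0.15  1.52 -0.    1.46  0.18]
```

View pics/w35.png

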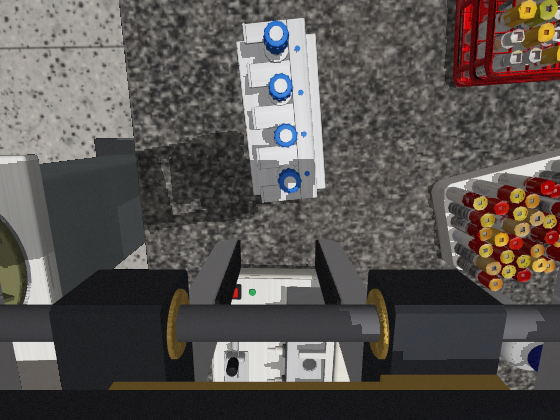

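{"op": "play_rows", "data": {"deltas": [[[0, 0, 20, -0.143, 0, 0, 50], [0, 0, 0, -0.143, 0, 0, 50], [0, 0, 0, -0.143, 0, 0, 50], [0, 0, 0, -0.143, 0, 0, 50], [0, 0, 0, -0.143, 0, 0, 50], [0, 0, 0, -0.143, 0, 0, 50], [0, 0, 0, -0.143, 0, 0, 50], [0, 0, 0, -0.143, 0, 0, 50], [0, 0, 0, -0.143, 0, 0, 50], [0, 0, 0, -0.143, 0, 0, 50]]]}}

```text
time_s: 51.35
ee_pos: [0.4921, 0.0984, 0.2805]
eef_rot: [-2.817, 1.571, -2.967]
force: [-0.1, 0.2, -0.8]
grip_width: 0.05
```

{"op": "play_rows", "data": {"deltas": [[[0, 0, 0, -0.143, 0, 0, 60], [-10, -40, 0, 0, 0, 0, 60], [-10, -40, 5, 0, 0, 0, 60], [0, -40, 5, 0, 0, 0, 60], [0, -40, 5, 0, 0, 0, 60], [0, -40, 5, 0, 0, 0, 60], [0, -40, 5, 0, 0, 0, 60], [0, -40, 5, 0, 0, 0, 60], [0, -40, 0, 0, 0, 0, 60], [0, 0, 0, 0, 0, 0, 60]]]}}

```text
time_s: 52.35
ee_pos: [0.5175, -0.2257, 0.2996]
eef_rot: [3.098, 1.569, 3.081]
force: [0.4, 0.1, 0.4]
grip_width: 0.0602
```

Run:
```python
from h import *
delta([.5253,-.2485,.209]);shot('wrist','w36.png')
```

```text
t 52.35 tcp [ 0.5175 -0.2257  0.2996] tool y ang 89.04 tilt [-0.001  0.    -1.   ] F [0.4 0.1 0.4] M [ 0.02 -0.03  0.  ] w 0.0602 q [-0.48  0.28  1.33 -0.    1.53 -2.03]
tool delta mm [ 90.6 -22.6   8.3]
```

View pics/w36.png

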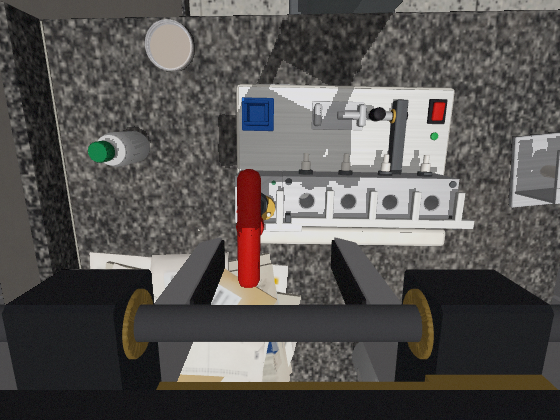

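Run:
```python
from h import *
c=load('w36.png');zoom('w36.png','w36z.png',(90,140,230,285))
A=onz(c,248.5,175,.225);B=onz(c,248,282,.225);print(A,B,(A+B)/2)
```

```text
scale 12.0
[ 0.48221009 -0.24698531  0.225     ] [ 0.56950068 -0.25053547  0.225     ] [ 0.52585539 -0.24876039  0.225     ]
```

View pics/w36z.png

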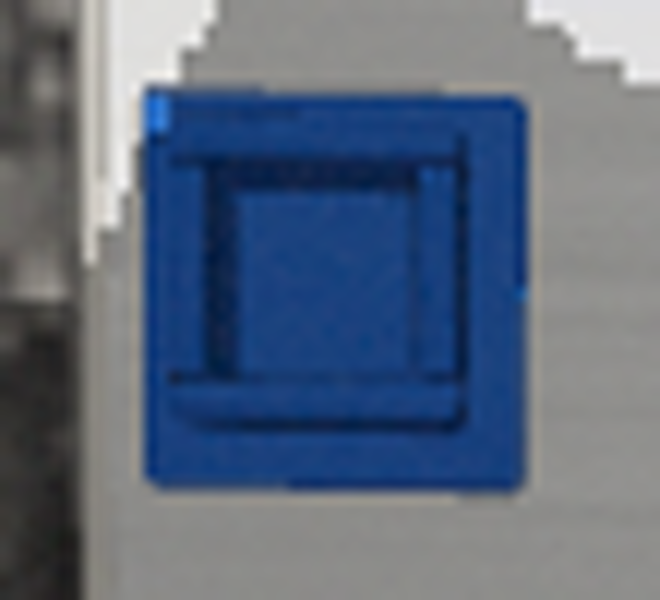

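Run:
```python
from h import *
c=load('w36.png');f=lambda x,y,z:onz(c,230+(x+.5)/12-.5,90+(y+.5)/12-.5,z)
print(f(328,283,.04)); 
H=np.array([.4273,-.2486]);yaw=np.radians(-1.8);Rm=np.array([[np.cos(yaw),-np.sin(yaw)],[np.sin(yaw),np.cos(yaw)]]).T
for z in(.04,.078):
  pts=[[*(H+Rm.T@np.array([a,b])),z] for a,b in [(-.01,-.01),(-.01,.01),(.01,.01),(.01,-.01)]]
  print(z,((proj(c,pts)-[230,90]+.5)*12).round(0))
```

```text
[ 0.42634153 -0.25002692  0.04      ]
0.04 [[247. 191.]
 [439. 194.]
 [437. 393.]
 [247. 390.]]
0.078 [[215. 158.]
 [425. 161.]
 [424. 379.]
 [216. 376.]]
```

{"op": "play_rows", "data": {"deltas": [[[0, -12, 4, 0, 0, 0, 60], [0, -11, 4, 0, 0, 0, 60], [30, 0, 0, 0, 0, 0, 60], [30, 0, 0, 0, 0, 0, 60], [20, 0, 0, 0, 0, 0, 60], [0, 0, 0, 0, 0, 0, 60], [0, 0, 0, 0, 0, 0, 60]]]}}

```text
time_s: 53.1
ee_pos: [0.5262, -0.2451, 0.2215]
eef_rot: [-0.542, 1.57, -0.554]
force: [0.0, 0.0, 0.1]
grip_width: 0.0601
```

Run:
```python
from h import *
delta([.5253,-.2487,.209]);shot('wrist','w37.png')
```

```text
t 53.1 tcp [ 0.5262 -0.2451  0.2215] tool y ang 89.3 tilt [ 0. -0. -1.] F [0.  0.  0.1] M [-0.    0.02  0.01] w 0.0601 q [-0.5   0.36  1.41 -0.    1.38 -2.06]
tool delta mm [12.5 -3.6 -0.9]
```

View pics/w37.png

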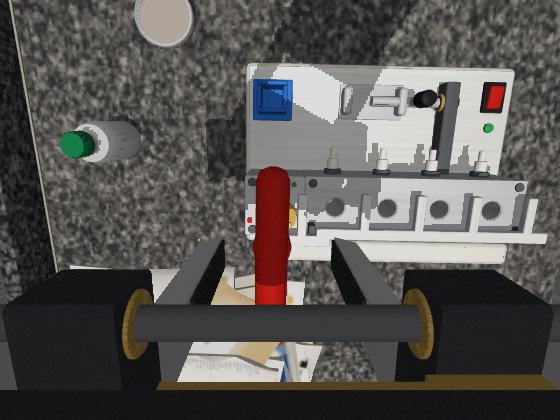

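{"op": "play_rows", "data": {"deltas": [[[6, -4, -1, 0, 0, 0, 60], [6, 0, 0, 0, 0, 0, 40], [0, 0, 0, 0, 0, 0, 12], [0, 0, 0, 0, 0, 0, 12], [0, 0, 0, 0, 0, 0, 12], [0, 0, 0, 0, 0, 0, 12], [0, 0, 0, 0, 0, 0, 12], [0, 0, 0, 0, 0, 0, 12]]], "grip_force": 15}}

```text
time_s: 53.95
ee_pos: [0.5248, -0.2491, 0.2088]
eef_rot: [-0.212, 1.571, -0.224]
force: [-0.3, 0.9, 1.0]
grip_width: 0.0177
```

Run:
```python
from h import *
st()
```

```text
t 53.95 tcp [ 0.5248 -0.2491  0.2088] tool y ang 89.27 tilt [ 0. -0. -1.] F [-0.3  0.9  1. ] M [0.13 0.01 0.03] w 0.0177 q [-0.51  0.37  1.42  0.    1.35 -2.06]
```

{"op": "play_rows", "data": {"deltas": [[[-1, 0, 0, 0, 0, 0, 12], [-4, 0, 0, 0, 0, 0, 12], [-6, 0, 0, 0, 0, 0, 12], [-8, 0, 0, 0, 0, 0, 12], [-15, 0, 0, 0, 0, 0, 12], [-15, 0, 0, 0, 0, 0, 12], [0, 0, 0, 0, 0, 0, 12]]], "grip_force": 35}}

```text
time_s: 54.65
ee_pos: [0.5252, -0.2495, 0.2603]
eef_rot: [-0.517, 1.567, -0.529]
force: [-0.9, -0.0, -2.0]
grip_width: 0.0176
```

Run:
```python
from h import *
delta([.427,-.2498,.256]);shot('wrist','w38.png');shot('scene','s38.png');zoom('s38.png','s38z.png',(150,260,280,430))
```

```text
t 54.65 tcp [ 0.5252 -0.2495  0.2603] tool y ang 89.26 tilt [ 0.003 -0.002 -1.   ] F [-0.9 -0.  -2. ] M [ 0.02  0.06 -0.01] w 0.0176 q [-0.51  0.33  1.35 -0.    1.45 -2.06]
tool delta mm [  3.9  -1.6 -98.2]
scale 5.333333333333333
```

View pics/w38.png

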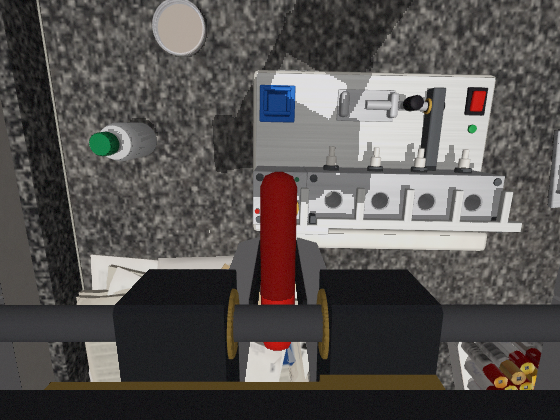

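View pics/s38z.png

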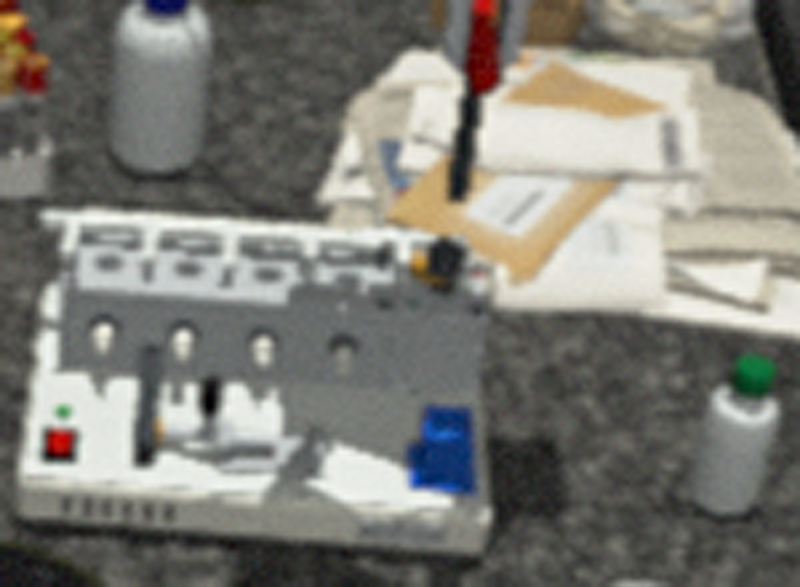

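Key lifted cleanly (hangs upright, cam undisturbed). Move over the holder.

{"op": "play_rows", "data": {"deltas": [[[0, 0, -33, 0, 0, 0, 12], [0, -1, -33, 0, 0, 0, 12], [0, -0.5, -32, 0, 0, 0, 12], [20, 0, 0, 0, 0, 0, 12], [20, 0, 0, 0, 0, 0, 12], [15, 0, 0, 0, 0, 0, 12], [0, 0, 0, 0, 0, 0, 12], [0, 0, 0, 0, 0, 0, 12]]]}}

```text
time_s: 55.55
ee_pos: [0.4266, -0.2493, 0.2027]
eef_rot: [2.643, 1.57, 2.63]
force: [0.1, -0.9, -2.4]
grip_width: 0.0178
```

Run:
```python
from h import *
delta([.427,-.2498,.185]);c=shot('wrist','w39.png');c=shot('scene','s39.png');zoom('s39.png','s39z.png',(180,260,330,410))
o=proj(c,[[.4275,-.2495,.078]]);print((o-[330,180])*7.5)
```

```text
t 55.55 tcp [ 0.4266 -0.2493  0.2027] tool y ang 89.27 tilt [-0.  0. -1.] F [ 0.1 -0.9 -2.4] M [ 0.11 -0.05 -0.05] w 0.0178 q [-0.6   0.18  1.68 -0.    1.29 -2.16]
tool delta mm [17.7 -0.5  0.4]
scale 7.5
[[253.23589793 361.64881221]]
```

View pics/s39z.png

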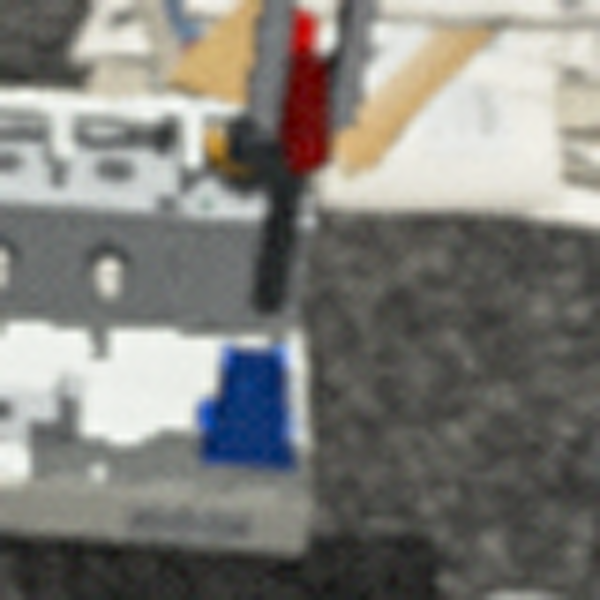

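View pics/w39.png

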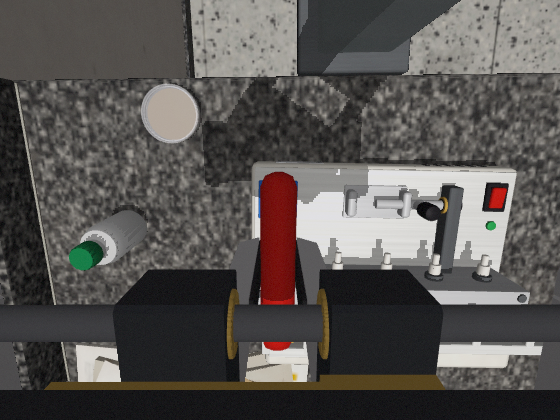

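{"op": "play_rows", "data": {"deltas": [[[10, 0, 0, 0, 0, 0, 12], [12, 0, 0, 0, 0, 0, 12], [4, 0, 0, 0, 0, 0, 12], [4, 0, 0, 0, 0, 0, 12], [4, 0, 0, 0, 0, 0, 12], [4, 0, 0, 0, 0, 0, 12], [0, 0, 0, 0, 0, 0, 12]]]}}

```text
time_s: 56.35
ee_pos: [0.4265, -0.2493, 0.1642]
eef_rot: [2.541, 1.57, 2.528]
force: [-0.1, 0.0, -1.9]
grip_width: 0.0178
```

Run:
```python
from h import *
st()
```

```text
t 56.35 tcp [ 0.4265 -0.2493  0.1642] tool y ang 89.27 tilt [-0.001  0.    -1.   ] F [-0.1  0.  -1.9] M [0.03 0.05 0.03] w 0.0178 q [-0.6   0.22  1.73  0.    1.2  -2.16]
```

In the well (tip ≈ 0.071, no contact). Go down to the floor.

{"op": "play_rows", "data": {"deltas": [[[6, 0, 0, 0, 0, 0, 12], [6, 0, 0, 0, 0, 0, 12], [6, 0, 0, 0, 0, 0, 12], [5, 0, 0, 0, 0, 0, 12], [3, 0, 0, 0, 0, 0, 12], [2, 0, 0, 0, 0, 0, 12], [0, 0, 0, 0, 0, 0, 12]]]}}

```text
time_s: 57.05
ee_pos: [0.4267, -0.2494, 0.1365]
eef_rot: [2.435, 1.571, 2.422]
force: [-0.7, -0.3, -2.5]
grip_width: 0.0183
```

Run:
```python
from h import *
st()
```

```text
t 57.05 tcp [ 0.4267 -0.2494  0.1365] tool y ang 89.26 tilt [-0.  0. -1.] F [-0.7 -0.3 -2.5] M [ 0.   -0.01 -0.04] w 0.0183 q [-0.6   0.25  1.76  0.    1.14 -2.16]
```

{"op": "play_rows", "data": {"deltas": [[[1, 0, 0, 0, 0, 0, 12], [1, 0, 0, 0, 0, 0, 12], [0.5, 0, 0, 0, 0, 0, 12], [0, 0, 0, 0, 0, 0, 12]]]}}

```text
time_s: 57.45
ee_pos: [0.4267, -0.2494, 0.1342]
eef_rot: [-0.256, 1.571, -0.269]
force: [0.1, 0.1, -2.2]
grip_width: 0.0174
```

Run:
```python
from h import *
st()
```

```text
t 57.45 tcp [ 0.4267 -0.2494  0.1342] tool y ang 89.27 tilt [ 0. -0. -1.] F [ 0.1  0.1 -2.2] M [0.06 0.02 0.01] w 0.0174 q [-0.6   0.25  1.76  0.    1.13 -2.16]
```

{"op": "play_rows", "data": {"deltas": [[[0.8, 0, 0, 0, 0, 0, 12], [0, 0, 0, 0, 0, 0, 12], [0, 0, 0, 0, 0, 0, 22], [0, 0, 0, 0, 0, 0, 28], [0, 0, 0, 0, 0, 0, 44], [0, 0, 0, 0, 0, 0, 50], [-20, 0, 0, 0, 0, 0, 50], [-40, 0, 0, 0, 0, 0, 50], [-40, 0, 0, 0, 0, 0, 50], [-40, 0, 0, 0, 0, 0, 50]]]}}

```text
time_s: 58.45
ee_pos: [0.4264, -0.2492, 0.2751]
eef_rot: [-0.592, 1.571, -0.604]
force: [-0.5, -0.2, -0.3]
grip_width: 0.0501
```

{"op": "play_rows", "data": {"deltas": [[[0, 30, 30, 0, 0, 0, 50], [0, 30, 30, 0, 0, 0, 50], [0, 30, 30, 0, 0, 0, 50], [0, 20, 30, 0, 0, 0, 50], [0, 0, 0, 0, 0, 0, 50]]]}}

```text
time_s: 58.95
ee_pos: [0.5501, -0.1384, 0.2726]
eef_rot: [2.37, 1.57, 2.36]
force: [-0.5, 0.5, 0.7]
grip_width: 0.0503
```

Run:
```python
from h import *
st();shot('wrist','w40.png');shot('scene','s40.png');shot('top','t40.png');zoom('s40.png','s40z.png',(150,260,280,430))
```

```text
t 58.95 tcp [ 0.5501 -0.1384  0.2726] tool y ang 89.46 tilt [-0.001  0.001 -1.   ] F [-0.5  0.5  0.7] M [0.01 0.01 0.01] w 0.0503 q [-0.31  0.3   1.37  0.    1.48 -1.87]
scale 5.333333333333333
```

View pics/w40.png

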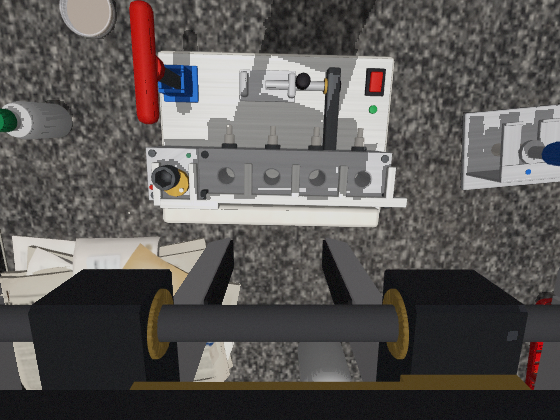

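View pics/s40z.png

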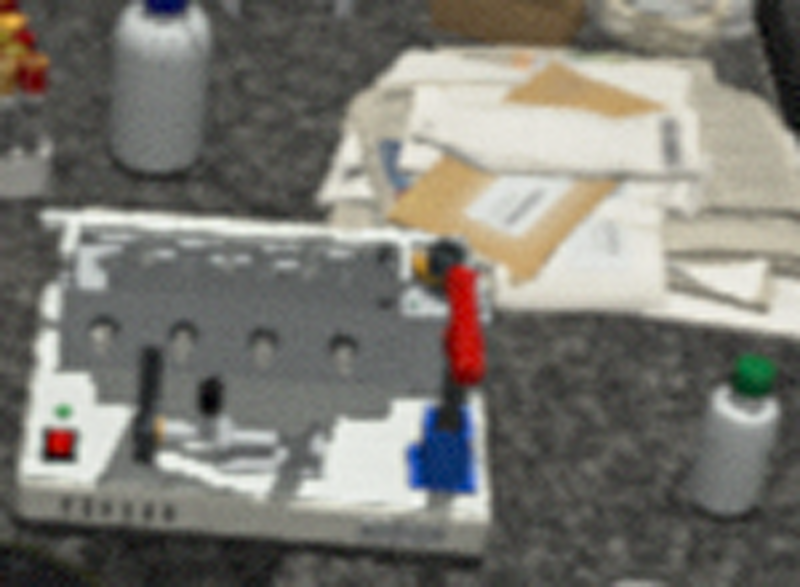

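View pics/t40.png

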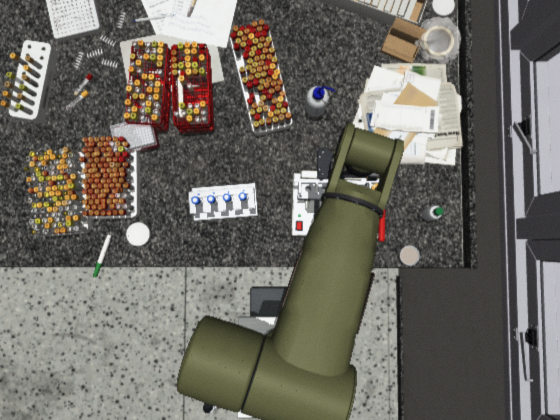

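Run:
```python
from h import *
zoom('w40.png','w40c.png',(155,205,140,195));zoom('t40.png','t40z.png',(170,230,180,270))
c=load('w40.png');print('knob',onz(c,304,80,.088),'well->', onz(c,180,84,.06))
```

```text
scale 12.0
scale 8.88888888888889
knob [ 0.43184595 -0.11016509  0.088     ] well-> [ 0.43064342 -0.24433712  0.06      ]
```

View pics/w40c.png

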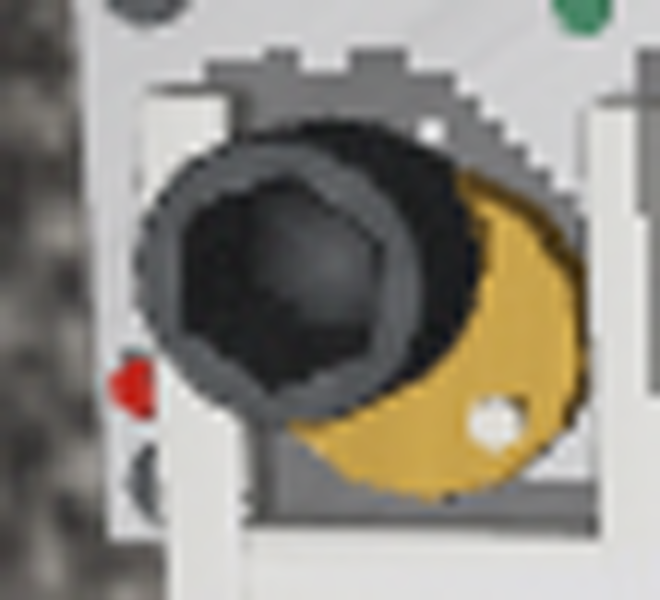

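View pics/t40z.png

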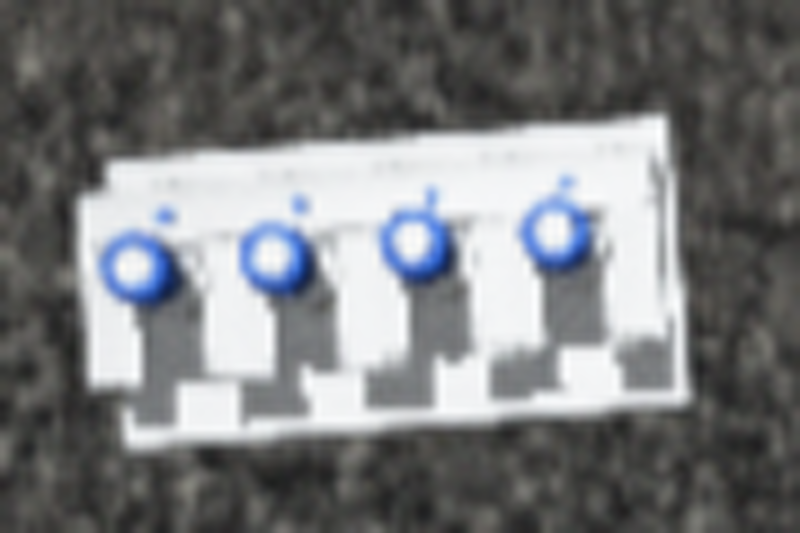

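Run:
```python
from station import hand_in
print(hand_in())
```

```text
the job is handed in; nothing more can be done
None
```

The whole job is done, in the order asked, and I handed it in at about 59 s on the robot's clock.

- **Bolt:** I slid it home until it stopped, at about 20 N. The last picture puts the knob about 138 mm along the pump's y from the holder, which is the home position.
- **Cam and comb:** I seated the key on the socket floor, with about 15 N of resistance at the expected depth. I then turned it anticlockwise until the torque rose against the stop. The last picture shows the cam turned about 80°, by its index dot, with the comb clear. The hexagon edges read about 90° instead of the 83° at the stop. I put that down to rough pixel reading; either value is well past the release angle.
- **Pistons:** All four were present and came straight up, with only a few newtons on the wrist. Each one hangs upright in its own rack slot, and the top view confirms this. The rack did not move at any check.
- **Key:** It stands in its holder. I felt no clear contact with the holder floor as I let go, but the height matched where it stood at the start, and the pictures show it standing there.
- **Bystanders:** I never touched the bottle, dish or jar, and they look to be in their original places. The arm was clear of everything when I handed in.

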